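Cover the bare bus bar from the parts carousel

TASK

Turn the parts carousel to bring each white bus bar cover out from under the clear hood, and hang every cover over the bare copper bus bar between its two insulator posts, seated down on the bar with its probe spout facing the front of the chassis, towards the robot. Then leave the carousel with the ring bay, its two rings still in it, in the middle of the open front, ready for the next step. Leave the screwdriver, bottle and spool alone.

Things in the scene. Friction and masses are not known exactly. Their poses are not given: they have to be found in the camera images.
- carousel: Grey fixed base of the parts carousel, 20 mm thick: a disc of radius 150 mm with a slab under the hood; origin on the bench on the turntable's axis. Its -x side is the open front. A fixed flat clear hood (4 mm sheet, underside 105 mm above the bench) covers all from x = -30 to +185 mm, y = +-193 mm, on four corner posts; parts can be taken only in front of its straight front edge.
- turntable (a joint): How far the turntable has been turned since the start (rad), positive anticlockwise from above; 0 at every start, wherever the bays then stand. It turns either way, past a full turn, with light friction (about 1 N at a post), and stays where it is left. Pinch or push a post to turn it.
- hub (a point): Centre of the turntable on its floor, 30 mm above the bench; turns with it, -x pointing to the ring bay. Disc of radius 170 mm split into five equal 72-degree bays by thin dividers; hub of radius 55 mm. Dividers, hub and the rim (4 mm thick) all reach 60 mm above the bench.
- ring_bay (a point): Middle of the floor of the ring bay (the bay that holds the two white rings), 110 mm from the axis; turns with the turntable.
- opening (a point): Point fixed to the base: where the middle of a bay lies (110 mm from the axis, 30 mm above the bench) when that bay is central in the open front.
- bar_mid (a point): Centre of the top face of the bare copper bus bar on the fixed chassis; the bar runs level along this frame's y, 320 mm long, 12 mm wide (x), 25 mm deep, its top 130 mm above the bench. Two white insulator posts, 30 mm thick, carry it from below at y = +-140 mm. -x points to the chassis' front. Chassis 240 (x) by 360 mm (y); its other parts stay below 70 mm.
- post1 (a point): Top of a round metal push post, 12 mm thick, at the rim end of a divider, 155 mm from the axis, rising from the turntable floor (30 mm) to 98 mm above the bench; turns with the table. It is 36 degrees anticlockwise of the ring bay's middle.
- post2 (a point): Top of another such push post. It is 108 degrees anticlockwise of the ring bay's middle.
- post3 (a point): Top of another such push post. It is 180 degrees anticlockwise of the ring bay's middle.
- post4 (a point): Top of another such push post. It is 252 degrees anticlockwise of the ring bay's middle.
- post5 (a point): Top of another such push post. It is 324 degrees anticlockwise of the ring bay's middle.
- cover1_mid (a point): White plastic bus bar cover, an upside-down U saddle, at first standing upright in a bay, turned any way; absent (None) in some starts. Point at its centre, 29 mm above its foot. 36 mm long (y), 32 mm wide (x); legs 4 mm thick, 24 mm apart, 34 mm deep, under a 4 mm roof. On the roof a grip rib 10 mm thick (x), 26 mm long (y), 20 mm high, its middle 19 mm above this point. About 50 g.
- cover1_spout (a point): Tip of the round probe spout (12 mm thick, 16 mm long) of cover 1, which sticks out low from one leg along the cover's -x: 32 mm from the middle and 15 mm below the centre point; absent with its cover.
- cover2_mid (a point): Centre of another such cover (number 2), same shape and axes; absent (None) in some starts.
- cover2_spout (a point): Tip of the round probe spout (12 mm thick, 16 mm long) of cover 2, which sticks out low from one leg along the cover's -x: 32 mm from the middle and 15 mm below the centre point; absent with its cover.
- cover3_mid (a point): Centre of another such cover (number 3), same shape and axes; absent (None) in some starts.
- cover3_spout (a point): Tip of the round probe spout (12 mm thick, 16 mm long) of cover 3, which sticks out low from one leg along the cover's -x: 32 mm from the middle and 15 mm below the centre point; absent with its cover.
- cover4_mid (a point): Centre of another such cover (number 4), same shape and axes; absent (None) in some starts.
- cover4_spout (a point): Tip of the round probe spout (12 mm thick, 16 mm long) of cover 4, which sticks out low from one leg along the cover's -x: 32 mm from the middle and 15 mm below the centre point; absent with its cover.
- ring1_mid (a point): White ferrite ring lying flat in the ring bay, outside diameter 34 mm, hole 18 mm, 14 mm high; point at its centre. Stays in its bay.
- ring2_mid (a point): White ferrite ring lying flat in the ring bay, outside diameter 34 mm, hole 18 mm, 14 mm high; point at its centre. Stays in its bay.
- screwdriver: Screwdriver with a black handle lying on the bench at the left of the work; not part of the job.
- flux_bottle: Small white bottle, 44 mm thick and 100 mm high, standing at the right of the work; origin under its centre; not part of the job.
- solder_spool: Metal spool, 56 mm across and 40 mm high, at the left of the work; origin under its centre; not part of the job.
Mind the look-alikes: they are no part of the job. What is shaped like the part that bears cover1_mid but blue or purple is not meant.

How it is judged:
At the end, for the whole second after the job is handed in: Each cover sits over the bar between the posts (13 mm of its middle line, 118 mm along it, seated within about 7 mm, tilt under 0.3 rad, square within 0.35 rad), spout to the front; ring bay within 35 mm of the middle of the opening, table still, both rings in their bay (x of cover1_mid in the frame of bar_mid between -0.013 and 0.013 m and y of cover1_mid in the frame of bar_mid between -0.118 and 0.118 m and z of cover1_mid in the frame of bar_mid between -0.013 and 0.006 m and x of each of cover1_spout, cover2_spout, cover3_spout, cover4_spout in the frame of bar_mid below -0.018 m and angle between each of cover1_mid, cover2_mid, cover3_mid, cover4_mid's own z axis and vertical below 0.3 rad and angle between the x axis of each of cover1_mid, cover2_mid, cover3_mid, cover4_mid and the x axis of bar_mid, either way round below 0.35 rad and x of cover2_mid in the frame of bar_mid between -0.013 and 0.013 m and y of cover2_mid in the frame of bar_mid between -0.118 and 0.118 m and z of cover2_mid in the frame of bar_mid between -0.013 and 0.006 m and x of cover3_mid in the frame of bar_mid between -0.013 and 0.013 m and y of cover3_mid in the frame of bar_mid between -0.118 and 0.118 m and z of cover3_mid in the frame of bar_mid between -0.013 and 0.006 m and x of cover4_mid in the frame of bar_mid between -0.013 and 0.013 m and y of cover4_mid in the frame of bar_mid between -0.118 and 0.118 m and z of cover4_mid in the frame of bar_mid between -0.013 and 0.006 m and horizontal distance between ring_bay and opening below 0.035 m and horizontal distance between each of ring1_mid, ring2_mid and ring_bay below 0.075 m and velocity of joint turntable between -0.05 and 0.05 rad/s); the robot touches nothing.
It fails at once if the screwdriver is moved (distance of screwdriver from where it was at the start of the episode above 0.03 m).
It fails at once if the small bottle is moved (distance of flux_bottle from where it was at the start of the episode above 0.03 m).
It fails at once if the metal spool is moved (distance of solder_spool from where it was at the start of the episode above 0.03 m).
Of cover1, cover2, cover3, cover4 only 2 to 3 are there at a start; the rules pass over those that are not, and their reading is None.
At some moment in a run one of cover1, cover2, cover3, cover4 may be knocked a few centimetres aside while the robot is not near it.
It also fails if it takes over 210 s, if anything falls off the work surface, if the arm or the gripper's body presses on something with over 40 N, if the wrist force passes 120 N, or if a joint passes its speed limit or range.

ROBOT

A 6-joint arm with a two-finger parallel gripper is mounted at the origin on the work surface. World frame = base frame: x ahead of the robot, y to its left, z up, the work surface at z = 0. Lengths are in m, angles in rad, forces in N, time in s.
With the tool pointing down it reaches from about 0.25 to 0.725 m from the base axis. Payload 4 kg.
Tool frame: the origin (TCP) lies midway between the tips of the shut fingers; the grasp point (between the pads) lies 19 mm behind it; y points along the fingers, x is the direction in which the jaws open and shut, and the axes are right-handed (so a half turn about y gives the same grasp; the last joint's range is limited). The gripper opens to 85 mm and grips with 20 to 120 N. Pads are 22 mm wide; open, the fingers measure 114 mm over their backs; the gripper's body (76 mm by 85 mm) begins 54 mm behind the grasp point. The pads swing forward as they close: fully open they stand 13 mm farther back than shut.
Start: joints at [-1.111, 0.241, 0.005, 1.335, 0, 1.571], TCP at [0.222, -0.448, 0.231] pointing down, gripper open.
Joint ranges: [-2.72, 2.72], [-1.05, 1.87], [-1.09, 1.28], [-1.99, 2.15], [-1.42, 1.44], [-3.14, 3.14]. Speed limits (rad/s): [2.79, 2.79, 3.14, 3.14, 3.14, 3.14].

INTERFACE

Orientations are given as a unit quaternion [x, y, z, w].
In Python, from workcell import bot gives the robot as it stands. The module is installed in compiled form; this text tells all that it offers.
- The arm moves only by the shell command python3 -m inch 'ROWS'. ROWS is text: rows parted by semicolons, each of 7 numbers parted by spaces: the turn, a rotation vector about the tool's x, y, z in degrees, then the shift along the tool's x, y, z in mm, then the closure, from 0 (fully open) to 1 (shut). In form: ax ay az dx dy dz fingers; .... A call has 1 to 12 rows; each row shifts and turns the commanded pose from where the row before left it, along the tool's axes as they then stand; what a row does not reach is not made up. A row lasts 1/8 s, in which the tool goes at most 62.5 mm and 10.7 degrees, less where a joint would pass 70% of its speed; a pose out of reach is approached as far as the arm can. A call with a gripper value outside its range is refused whole. The fingers move at their own pace and stop on an object; the grip force is fixed at half the most. Time passes only in rows, so rows that do not move let the fingers close. It gives the time, the measured TCP pose, the force and the opening at its end, in the units of the state.
- bot.get_obs(): the state, without advancing time (a new reading comes with each control period).
- bot.camera(name): name is "scene" or "side" or "wrist"; returns a dict with "color" (400x640x3 uint8, blue, green, red), "fx", "fy", "cx", "cy" (pixels), "k1" (the pictures are not rectified: a ray, as slopes to the right and down, at radius r is drawn at 1 + k1 r^2 times it, then the intrinsics apply), "extrinsics" (4x4, takes a point from world to camera coordinates). Camera axes: x right, y up, looking along -z (the intrinsics and any distortion apply to the point x, -y, -z); pixel columns grow to the right and rows downward; lengths in m; the calibration is good to about 2 mm. A picture is of the moment at which its call begins. There is no depth.
- bot.job_done(): hands the job in, once; it reports no verdict.
Trained networks look in the newest picture that a camera, given by its name, has taken for a name from the list of things; names that differ only in an ending like _2 or _b are one class to them, and where a whole thing is asked for, a point or a joint stands for the part that bears it (a point fixed in the world has none). Each returns a list of dicts, best first, with "conf" (0 to 1); they miss things now and then, are a little off and sometimes report something else, mostly with a low value. They report only what shows in the picture. A call takes as long as a camera call. They do not tell look-alikes from the thing itself.
- bot.look_for(name, camera): "extent" ([left, top, right, bottom] in pixels, round what is visible of it).
- bot.cut_out(name, camera): "region" (400x640 bool, what is visible of it) and "extent" ([left, top, right, bottom] in pixels, round what is visible of it).
- bot.spot_point(name, camera): "point" ([column, row] in pixels: a listed point, or the origin of a listed thing).
The state is a dict: "clock": time; "joint_pos": joint angles; "joint_vel": joint speeds; "tau": joint torques, N m; "eef_pos": TCP position; "tool_rot": TCP orientation; "ft_force": force on the tool from outside, world axes, zero at the start; "ft_torque": the same for the moment, N m; "grip_width": finger opening in m.
Only numpy, scipy, OpenCV 4.12 (cv2) and the standard library are available. Lean on these libraries where they do the work, as an engineer would, in place of code of your own. Each camera call takes 0.05 s, during which the arm holds its last target.

## Working session

There is one attempt and no reset: what is moved stays moved. The work goes in short steps, Python scripts to look and compute and a shell command to move; the robot and the scene stay as the last step left them, time stands still between calls to the robot, and variables do not carry over. Pictures are saved under pics/ and viewed, and the job is handed in when it is done.

```bash
ls; mkdir -p pics
python3 - <<'E'
from workcell import bot
import cv2
print(bot.get_obs())
for c in ["scene","side","wrist"]:
    d=bot.camera(c); cv2.imwrite(f"pics/a_{c}.png",d["color"]); print(c,d["fx"],d["cx"],d["cy"],d["k1"],d["extrinsics"].round(3).tolist())
E
```

```text
pics
{'clock': 0.0, 'joint_pos': array([-1.11097244e+00,  2.41398064e-01,  3.72122394e-03,  1.33521309e+00,
       -7.38023062e-06,  1.57076523e+00]), 'joint_vel': array([ 2.47689507e-04,  1.28284372e-04,  7.06206244e-04, -9.62634686e-04,
        7.81252146e-05,  2.00120362e-03]), 'tau': array([ 1.44521811e-03, -3.72316432e+01,  2.52409887e+01,  1.71038602e-02,
        2.13392627e-04, -4.43515390e-06]), 'eef_pos': array([ 0.22160953, -0.44749365,  0.23041927]), 'tool_rot': array([-0.60040645,  0.37351807, -0.37225751,  0.60118274]), 'ft_force': array([-0.15261703,  0.05906722, -0.22935114]), 'ft_torque': array([ 0.02555661, -0.04695325, -0.04314399]), 'grip_width': 0.08565586750759423}
scene 392.7510204417742 317.2287462805508 196.89686240026703 0.017752939855826776 [[0.453, 0.891, 0.005, -0.255], [-0.518, 0.259, 0.815, 0.21], [0.725, -0.372, 0.579, -1.607], [0.0, 0.0, 0.0, 1.0]]
side 384.4646548342632 318.38205217771747 193.48669849339038 -0.0668211710746993 [[0.979, -0.205, -0.005, -0.505], [0.116, 0.535, 0.837, -0.149], [-0.169, -0.82, 0.547, -1.058], [0.0, 0.0, 0.0, 1.0]]
wrist 322.485787470833 322.1721605213766 200.47228877918704 -0.061591281324675354 [[0.444, -0.896, -0.002, -0.499], [0.853, 0.423, -0.306, 0.041], [0.275, 0.134, 0.952, -0.38], [0.0, 0.0, 0.0, 1.0]]
```

View pics/a_scene.png

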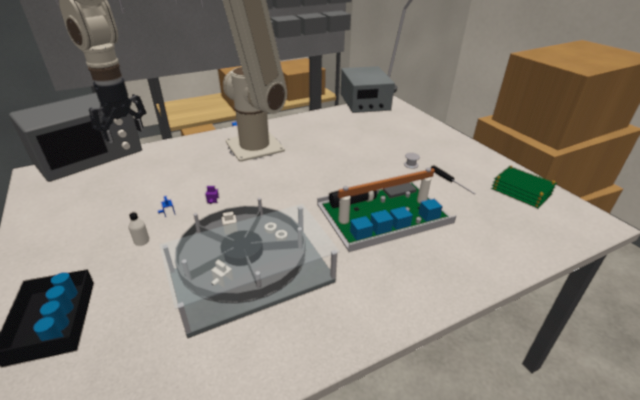

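View pics/a_side.png

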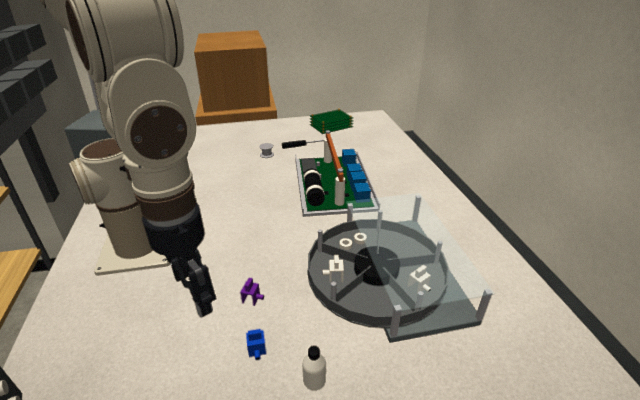

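View pics/a_wrist.png

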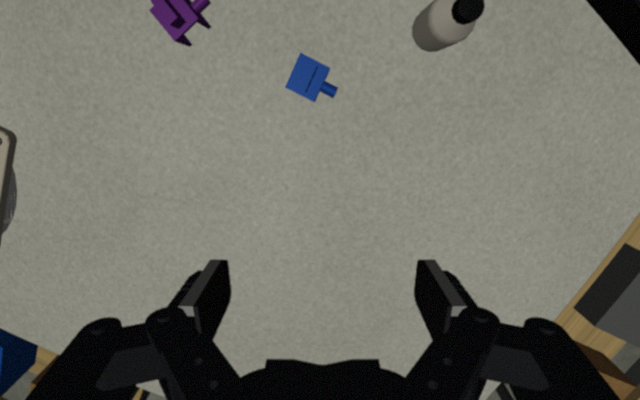

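Pictures: white covers at scene (228,217) and (221,268), the same two in side (335,266) and (420,272). Rings are at scene (270,227) and (281,234). The look-alikes are blue at scene (166,206) and purple at (211,194), both on the bench. I'll measure and crop closely next.

```bash
cat > h.py <<'E'
import numpy as np, cv2
from scipy.spatial.transform import Rotation as R
from scipy.optimize import least_squares
from workcell import bot
C={}
def cam(n,new=False):
    if new or n not in C: C[n]=bot.camera(n)
    return C[n]
def project(n,P):
    d=cam(n); E=d["extrinsics"]; P=np.atleast_2d(P); p=P@E[:3,:3].T+E[:3,3]
    u=np.stack([p[:,0]/-p[:,2],-p[:,1]/-p[:,2]],1); s=1+d["k1"]*(u**2).sum(1,keepdims=True)
    return u*s*[d["fx"],d["fy"]]+[d["cx"],d["cy"]]
def ray(n,px):
    d=cam(n); E=d["extrinsics"]; v=(np.array(px,float)-[d["cx"],d["cy"]])/[d["fx"],d["fy"]]
    u=v.copy()
    for _ in range(20): u=v/(1+d["k1"]*(u@u))
    Rm=E[:3,:3]; o=-Rm.T@E[:3,3]; r=Rm.T@np.array([u[0],-u[1],-1]); return o,r
def onz(n,px,z):
    o,r=ray(n,px); return o+r*(z-o[2])/r[2]
def tri(obs):
    A=np.zeros((3,3));b=np.zeros(3)
    for n,px in obs:
        o,r=ray(n,px); r=r/np.linalg.norm(r); M=np.eye(3)-np.outer(r,r); A+=M;b+=M@o
    x=np.linalg.solve(A,b); e=[np.linalg.norm(project(n,x)[0]-px) for n,px in obs]; return x,np.round(e,1)
def tcp():
    o=bot.get_obs(); return o["eef_pos"],R.from_quat(o["tool_rot"]),o
def rel(p,yaw=None):
    """tool-axis rows needed: target TCP p, jaws axis yaw (world deg of tool x), tool pointing down"""
    P,Q,o=tcp(); d=Q.inv().apply(np.array(p)-P)*1000
    print("tcp",P.round(4),"toolx yaw",np.degrees(np.arctan2(*Q.as_matrix()[[1,0],0])).round(2),"y",Q.as_matrix()[:,1].round(3),"shift mm",d.round(1))
    if yaw is not None:
        a=np.radians(yaw); x=np.array([np.cos(a),np.sin(a),0]); y=np.array([0,0,-1.]); T=R.from_matrix(np.stack([x,y,np.cross(x,y)],1))
        print("rotvec",np.degrees((Q.inv()*T).as_rotvec()).round(2),"| shift after rot",(T.inv().apply(np.array(p)-P)*1000).round(1))
def snap(n,f,box=None,k=1):
    im=cam(n,True)["color"]
    if box: im=im[box[1]:box[3],box[0]:box[2]]
    if k!=1: im=cv2.resize(im,None,fx=k,fy=k,interpolation=cv2.INTER_CUBIC)
    cv2.imwrite("pics/"+f,im)
E
python3 - <<'E'
from h import *
P,Q,o=tcp(); print(Q.as_matrix().round(3))
pts={}
for n in ["hub","ring_bay","opening","bar_mid","carousel","post1","post2","post3","post4","post5","cover1_mid","cover1_spout","ring1_mid","screwdriver","flux_bottle","solder_spool"]:
    for c in ["scene","side"]:
        cam(c); r=bot.spot_point(n,c); print(n,c,[(np.round(q["point"],1).tolist(),round(q["conf"],2)) for q in r[:7]])
snap("scene","b_scene.png",(160,170,350,330),4)
snap("side","b_side.png",(290,120,500,345),3)
print(tcp()[2]["clock"])
E
```

```text
[[ 0.444 -0.001  0.896]
 [-0.896  0.001  0.444]
 [-0.002 -1.     0.   ]]
hub scene []
hub side [([377.1, 271.5], 0.9), ([359.0, 240.8], 0.38)]
ring_bay scene []
ring_bay side [([355.0, 242.4], 0.79)]
opening scene []
opening side []
bar_mid scene [([409.4, 165.9], 0.68), ([389.5, 180.1], 0.59)]
bar_mid side [([335.0, 149.7], 0.94), ([338.1, 265.1], 0.45)]
carousel scene [([240.0, 259.6], 0.72)]
carousel side [([376.5, 275.2], 0.79)]
post1 scene [([255.0, 273.6], 0.98), ([193.7, 213.6], 0.69), ([259.9, 199.4], 0.62)]
post1 side [([319.9, 230.9], 0.84), ([331.7, 283.6], 0.8), ([306.7, 143.5], 0.21)]
post2 scene [([255.0, 273.6], 0.98), ([193.7, 213.6], 0.69), ([259.9, 199.4], 0.62)]
post2 side [([319.9, 230.9], 0.84), ([331.7, 283.6], 0.8), ([306.7, 143.5], 0.21)]
post3 scene [([255.0, 273.6], 0.98), ([193.7, 213.6], 0.69), ([259.9, 199.4], 0.62)]
post3 side [([319.9, 230.9], 0.84), ([331.7, 283.6], 0.8), ([306.7, 143.5], 0.21)]
post4 scene [([255.0, 273.6], 0.98), ([193.7, 213.6], 0.69), ([259.9, 199.4], 0.62)]
post4 side [([319.9, 230.9], 0.84), ([331.7, 283.6], 0.8), ([306.7, 143.5]
[... 229 characters left out ...]
03.2], 0.52), ([210.0, 194.6], 0.47), ([255.3, 270.6], 0.42)]
cover1_mid side [([256.7, 338.6], 0.8), ([374.5, 268.9], 0.72), ([337.8, 266.6], 0.64), ([248.7, 289.5], 0.56)]
cover1_spout scene [([209.9, 201.9], 0.68), ([229.8, 218.0], 0.66), ([156.6, 209.1], 0.54)]
cover1_spout side [([262.0, 295.8], 0.86), ([257.6, 358.8], 0.68), ([340.2, 266.7], 0.18)]
ring1_mid scene []
ring1_mid side [([346.1, 245.8], 0.7)]
screwdriver scene [([259.5, 270.5], 0.51), ([450.8, 185.3], 0.47)]
screwdriver side [([304.5, 145.7], 0.69)]
flux_bottle scene [([145.4, 244.8], 0.82)]
flux_bottle side [([315.5, 383.3], 0.88)]
solder_spool scene [([410.8, 164.8], 0.58)]
solder_spool side [([265.4, 155.1], 0.61)]
1.95
```

```bash
true
```

```text
(no output)
```

View pics/b_scene.png

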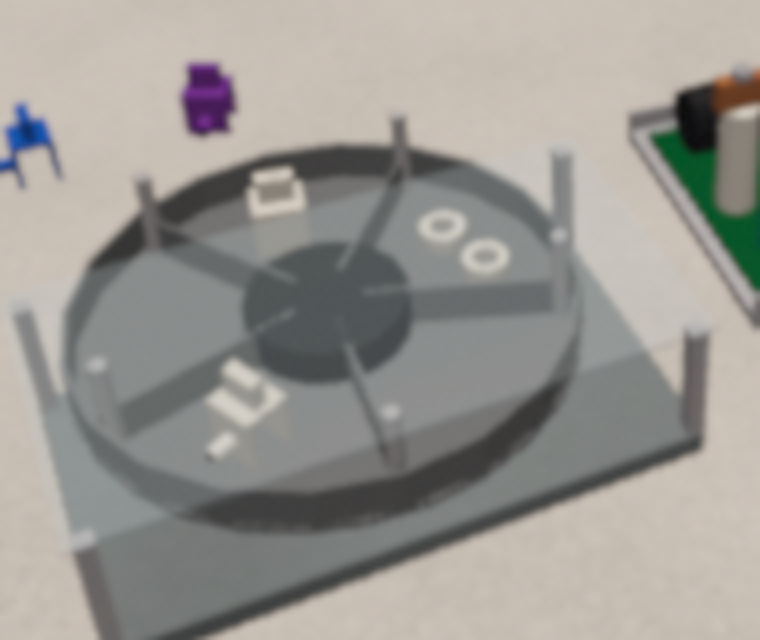

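View pics/b_side.png

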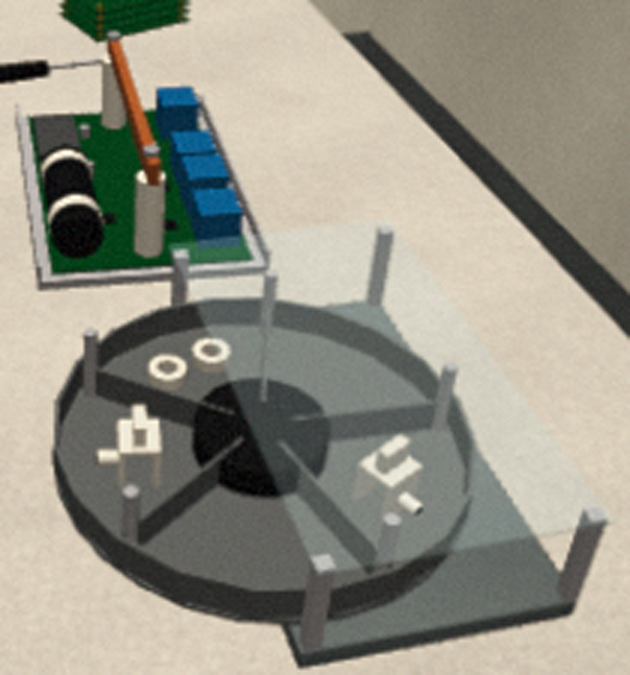

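```bash
python3 - <<'E'
from h import *
snap("scene","c_scene.png",(330,160,460,235),6)
snap("side","c_side.png",(290,120,390,215),6)
E
python3 - <<'E'
from h import *
s=np.array([(399,118),(144,180),(97,364),(391,411),(558,236)])/4+[160,170]
d=np.array([(90,333),(130,492),(392,520),(447,370),(270,276)])/3+[290,120]
T=[tri([("scene",a),("side",b)]) for a,b in zip(s,d)]
for t in T: print(t[0].round(4),t[1])
hs=np.array([(22,305),(562,150),(697,330),(85,540)])/4+[160,170]
hd=np.array([(322,563),(181,252),(384,232),(593,513)])/3+[290,120]
H=[tri([("scene",a),("side",b)]) for a,b in zip(hs,hd)]
for t in H: print(t[0].round(4),t[1])
def model(v):
    x,y,th,ph,i1,i2=v; out=[]
    for k in range(5):
        a=th+np.pi+ph+np.radians(36+72*k); out.append([x+.155*np.cos(a),y+.155*np.sin(a),.098])
    c,s_=np.cos(th),np.sin(th)
    for lx,ly in [(-.03+i1,-.193+i2),(-.03+i1,.193-i2),(.185-i1,.193-i2),(.185-i1,-.193+i2)]:
        out.append([x+c*lx-s_*ly,y+s_*lx+c*ly,.108])
    return np.array(out)
S=np.vstack([s,hs]);D=np.vstack([d,hd])
f=lambda v:np.r_[(project("scene",model(v))-S).ravel(),(project("side",model(v))-D).ravel()]
m=np.mean([t[0] for t in T],0)
best=min((least_squares(f,[m[0],m[1],0,p,0.008,0.008],loss="soft_l1") for p in np.radians([-60,-30,0])),key=lambda r:r.cost)
print(best.x.round(4),np.degrees(best.x[2:4]),best.cost,f(best.x).round(1))
E
```

```text
[ 0.4894 -0.1508  0.093 ] [0.3 0.3]
[ 0.4797 -0.3323  0.0927] [0.3 0.3]
[ 0.6494 -0.3984  0.0955] [0.1 0.1]
[ 0.7614 -0.2563  0.0926] [0.4 0.4]
[ 0.6638 -0.1049  0.0939] [0.1 0.1]
[ 0.5852 -0.4288  0.1026] [0. 0.]
[ 0.5915 -0.0676  0.1044] [0.2 0.2]
[ 0.7887 -0.07    0.1007] [0.1 0.1]
[ 0.7845 -0.4304  0.1028] [0.1 0.1]
[ 0.6097 -0.2497 -0.0153 -1.293   0.0084  0.013 ] [ -0.8789965  -74.08563685] 14.65203509728592 [-0.5 -1.5 -0.9 -1.5 -0.6 -0.4 -0.5 -0.2  0.1 -0.8 -0.7 -1.5 -0.6 -1.2
 -0.8 -1.7 -1.5 -1.7  0.2 -0.9  0.4 -0.8  0.6 -0.6  1.6 -1.9  0.5 -1.4
  0.4 -1.7  0.1 -0.5  0.8 -1.8  0.8 -0.9]
```

View pics/c_scene.png

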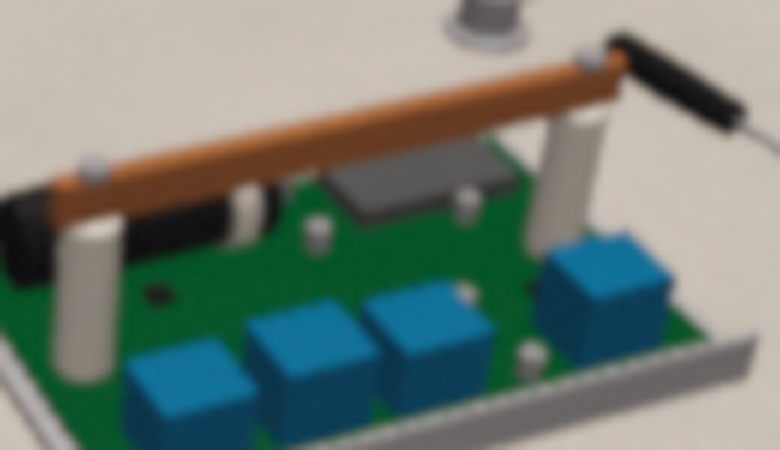

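View pics/c_side.png

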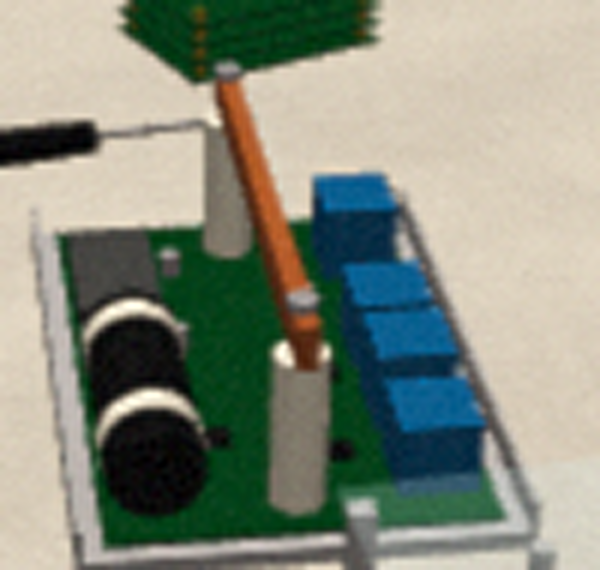

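Run:
```python
from h import *
E=cam("wrist")["extrinsics"]; P,Q,o=tcp(); c=-E[:3,:3].T@E[:3,3]
print("cam in tool mm",(Q.inv().apply(c-P)*1000).round(1)); print("cam axes in tool",(Q.inv().as_matrix()@E[:3,:3].T).round(3).tolist())
a=np.array([(95,160),(590,50)])/6+[330,160]; b=np.array([(302,294),(228,66)])/6+[290,120]
for x,y in zip(a,b): print(tri([("scene",x),("side",y)]))
# bar top end corners scene: (52,180)near-left ... 
pA=tri([("side",np.array([139,437])/3+[290,120]),("scene",np.array([277,180])/4+[160,170])]);print("coverA",pA)
pB=tri([("side",np.array([392,465])/3+[290,120]),("scene",np.array([245,402])/4+[160,170])]);print("coverB",pB)
print(project("wrist",[[.5,-.25,.05]]))
for z in (.03,.058): print(onz("side",np.array([108,456])/3+[290,120],z))
rel([.47,-.25,.30],-90)
```

```text
cam in tool mm [-1.000e-01 -1.423e+02  7.750e+01]
cam axes in tool [[1.0, -0.0, 0.0], [0.0, 0.306, -0.952], [-0.0, 0.952, 0.306]]
(array([0.59863837, 0.07201292, 0.13601942]), array([0., 0.]))
(array([0.62505193, 0.34849827, 0.13624197]), array([0., 0.]))
coverA (array([ 0.50353491, -0.25173249,  0.07382268]), array([2.6, 2.1]))
coverB (array([ 0.68810762, -0.32384908,  0.06582484]), array([0.4, 0.3]))
[[ 257.1724752  -217.04208123]]
[ 0.48659026 -0.23156457  0.03      ]
[ 0.48015896 -0.2590775   0.058     ]
tcp [ 0.2219 -0.4481  0.2313] toolx yaw -63.65 y [-0.  0. -1.] shift mm [-67.4 -68.7 310.2]
rotvec [ 0.   26.35 -0.  ] | shift after rot [-198.1  -68.7  248.1]
```

```bash
python3 -m inch '0 8.8 0 0 0 0 0;0 8.8 0 0 0 0 0;0 8.75 0 0 0 0 0;0 0 0 -33 -11 43 0;0 0 0 -33 -11 43 0;0 0 0 -33 -11 43 0;0 0 0 -33 -11 43 0;0 0 0 -33 -11 43 0;0 0 0 -33 -11 43 0;0 0 0 0 0 0 0;0 0 0 0 0 0 0'
python3 - <<'E'
from h import *
snap("wrist","d_wrist.png"); rel([.48,-.25,.3],-90); print(tcp()[2]["joint_pos"])
E
```

```text
clock: 3.68
eef_pos: [0.4796, -0.25, 0.297]
tool_rot: [0.5, -0.5, 0.5, -0.5]
ft_force: [-0.1, -1.4, 0.2]
grip_width: 0.0856
tcp [ 0.4791 -0.2505  0.2969] toolx yaw -90.05 y [-0.001  0.    -1.   ] shift mm [-0.5 -3.1  0.9]
rotvec [ 0.06 -0.05 -0.01] | shift after rot [-0.5 -3.1  0.9]
[-4.81463675e-01  3.08293632e-01  2.65099099e-01  1.52866792e+00
 -3.98713966e-04  2.66092272e+00]
```

View pics/d_wrist.png

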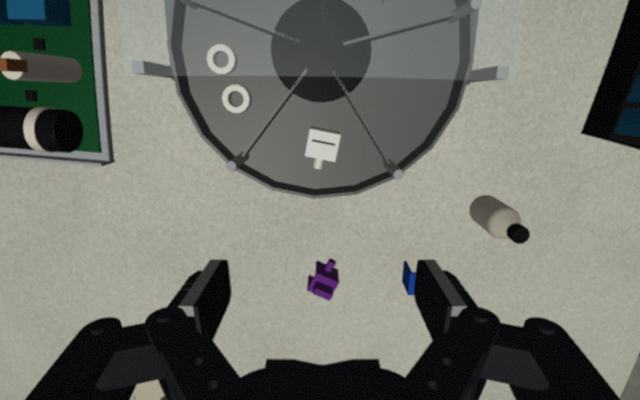

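Run:
```python
from h import *
snap("wrist","e_wrist.png",(250,100,400,210),5)
```

```text
(no output)
```

View pics/e_wrist.png

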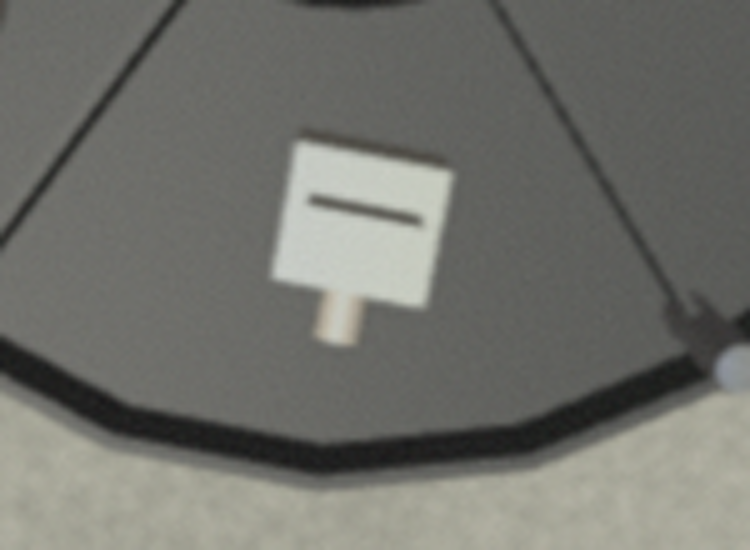

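```bash
cat >> h.py <<'E'
def roof(n,px,z=.068):
    p=np.array([onz(n,q,z) for q in px]); c=p.mean(0)
    e=[np.linalg.norm(p[i]-p[(i+1)%4]).round(4) for i in range(4)]
    # px order: far-left, far-right, near-right, near-left with spout on the near side (edge 2-3)
    sp=(p[2]+p[3]-p[0]-p[1]); a=np.degrees(np.arctan2(sp[1],sp[0])); print("centre",c.round(4),"edges",e,"spout yaw",a.round(1)); return c,a
E
python3 - <<'E'
from h import *
px=np.array([(297,140),(453,172),(428,308),(272,278)])/5+[250,100]
cam("wrist"); c,a=roof("wrist",px)
print(project("wrist",[c[0]+.032*np.cos(np.radians(a)),c[1]+.032*np.sin(np.radians(a)),.044])*5-np.array([250,100])*5)
# posts seen
for p in [(233,166),(397,174)]: print(onz("wrist",p,.098))
print(project("side",[[c[0],c[1],.088],[c[0],c[1],.068]]),project("scene",[[c[0],c[1],.088],[c[0],c[1],.068]]))
E
```

```text
centre [ 0.5037 -0.2513  0.068 ] edges [np.float64(0.0361), np.float64(0.0318), np.float64(0.0369), np.float64(0.0321)] spout yaw 169.6
[[339.454194   337.96459512]]
[ 0.48584238 -0.15455637  0.098     ]
[ 0.47667153 -0.3322246   0.098     ]
[[335.26203949 258.78563609]
 [335.08991111 265.10057337]] [[227.68461153 212.83743926]
 [228.58655564 218.45397225]]
```

```bash
python3 -m inch '0 -10 0 0 0 0 0;0 -10 0 0 0 0 0;0 -10 0 0 0 0 0.2;0 -10 0 0 0 0 0.4;0 -10 0 0 0 0 0.4;0 -10 0 0 0 0 0.4;0 -10 0 0 0 0 0.4;0 -9.65 0 0 0 0 0.4;0 0 0 12 50 2 0.4;0 0 0 12 50 2 0.4;0 0 0 0 50 0 0.4;0 0 0 0 0 0 0.4'
python3 - <<'E'
from h import *
rel([.5037,-.2513,.071],-10.4); print(tcp()[2]["grip_width"]); snap("wrist","f.png")
E
```

```text
clock: 5.42
eef_pos: [0.5003, -0.2494, 0.1431]
tool_rot: [-0.703, 0.068, -0.061, 0.706]
ft_force: [-0.2, 0.1, -0.2]
grip_width: 0.0512
tcp [ 0.5003 -0.2494  0.1431] toolx yaw -10.43 y [-0.009  0.005 -1.   ] shift mm [ 4.4 72.1 -1.5]
rotvec [-0.17 -0.03 -0.58] | shift after rot [ 3.7 72.1 -1.3]
0.051247946045570356
```

View pics/f.png

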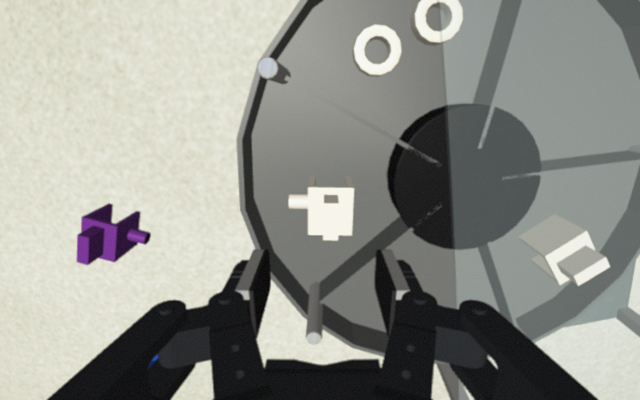

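Run:
```python
from h import *
cam("wrist")
c=np.array([.5037,-.2513]);a=np.radians(-10.4);ux=np.array([np.cos(a),np.sin(a)]);uy=np.array([-ux[1],ux[0]])
pts=[np.r_[c+sx*.016*ux+sy*.018*uy,.068] for sx,sy in[(-1,-1),(-1,1),(1,1),(1,-1)]]+[np.r_[c+sx*.005*ux+sy*.013*uy,.088] for sx,sy in[(-1,-1),(-1,1),(1,1),(1,-1)]]+[np.r_[c-.032*ux,.044]]
print(project("wrist",pts).round(0).tolist())
snap("wrist","g.png",(250,130,420,290),4)
```

```text
[[304.0, 234.0], [303.0, 187.0], [348.0, 187.0], [347.0, 234.0], [318.0, 239.0], [318.0, 202.0], [333.0, 202.0], [333.0, 239.0], [285.0, 201.0]]
```

View pics/g.png

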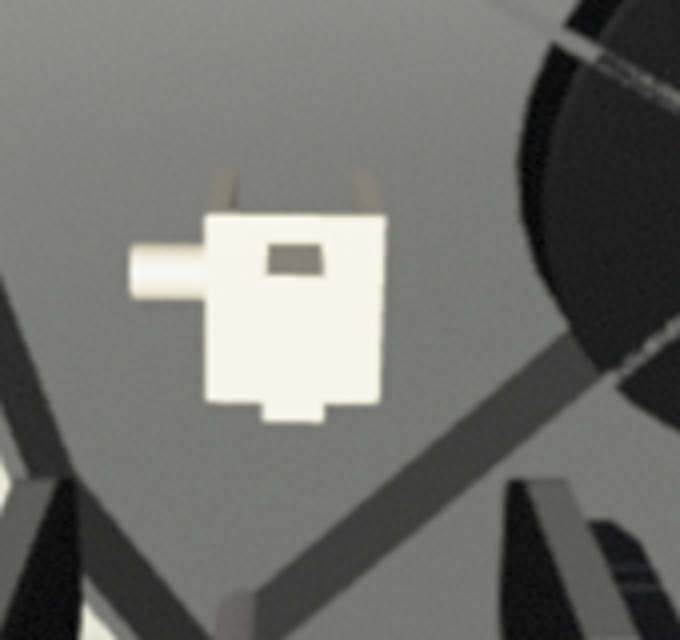

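Run:
```python
from h import *
px=np.array([(385,402),(385,215),(204,214),(204,402)])/4.+[250,130]
px=np.array([(380,402),(385,215),(204,214),(204,402)])/4.+[250,130]
cam("wrist"); c,a=roof("wrist",px); rel([c[0],c[1],.071],a-180)
```

```text
centre [ 0.5058 -0.2513  0.068 ] edges [np.float64(0.0364), np.float64(0.0325), np.float64(0.0365), np.float64(0.0331)] spout yaw 169.4
tcp [ 0.5058 -0.2517  0.1503] toolx yaw -10.39 y [ 0.005 -0.002 -1.   ] shift mm [-0.5 79.3  0.5]
rotvec [0.08 0.24 0.29] | shift after rot [-0.1 79.3  0.4]
```

```bash
python3 -m inch '0 0 0 0 30 0 0.4;0 0 0 0 30 0 0.4;0 0 0 0 18 0 0.4;0 0 0 0 0 0 0.4;0 0 0 0 0 0 0.4;0 0 0 0 0 0 0.4'
python3 - <<'E'
from h import *
cam("wrist");rel([.5058,-.2513,.071],-10.5); snap("wrist","h.png")
E
```

```text
clock: 6.38
eef_pos: [0.5055, -0.2511, 0.0712]
tool_rot: [0.705, -0.063, 0.065, -0.704]
ft_force: [-0.3, -0.0, -0.7]
grip_width: 0.0513
tcp [ 0.5052 -0.251   0.0708] toolx yaw -10.36 y [ 0.003 -0.001 -1.   ] shift mm [ 0.6 -0.1 -0.2]
rotvec [0.04 0.14 0.16] | shift after rot [ 0.6 -0.2 -0.2]
```

View pics/h.png

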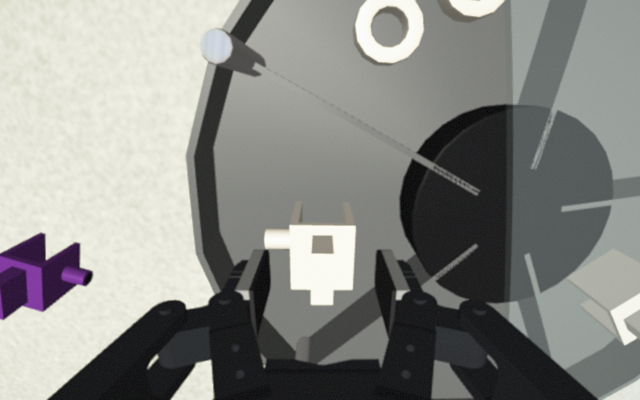

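```bash
python3 -m inch '0 0 0 0 0 0 0.8;0 0 0 0 0 0 1;0 0 0 0 0 0 1;0 0 0 0 0 0 1;0 0 0 0 0 0 1;0 0 0 0 0 0 1;0 0 0 0 0 0 1'
python3 - <<'E'
from h import *
cam("wrist");rel([.5058,-.2513,.2],-10.5); snap("wrist","i.png")
E
```

```text
clock: 7.35
eef_pos: [0.5043, -0.2505, 0.0693]
tool_rot: [0.704, -0.064, 0.064, -0.704]
ft_force: [-0.4, 0.1, 0.7]
grip_width: 0.0085
tcp [ 0.5042 -0.2505  0.0693] toolx yaw -10.35 y [ 0.  0. -1.] shift mm [   1.7 -130.7   -0.5]
rotvec [-0.    0.15  0.  ] | shift after rot [   1.7 -130.7   -0.5]
```

View pics/i.png

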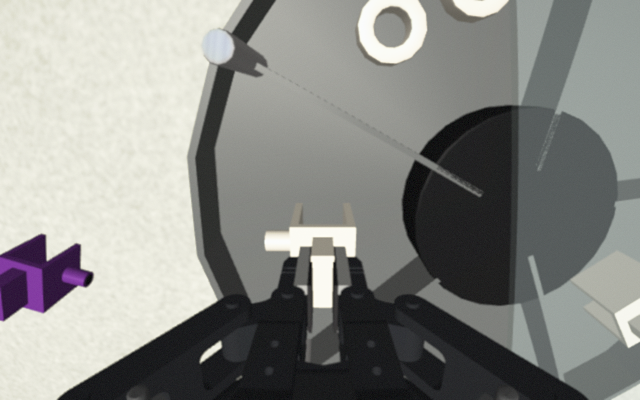

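```bash
python3 -m inch '0 0 0 0 -40 0 1;0 0 0 0 -50 0 1;0 0 0 0 -50 0 1;0 0 0 0 -50 0 1;0 0 0 3.5 0 50 1;0 0 0 3.5 0 53 1;0 0 0 3.5 0 53 1;0 0 0 3.5 0 53 1;0 0 0 3.5 0 53 1;0 0 0 3.5 0 53 1;0 0 0 3.5 0 53 1;0 -4.9 0 3 0 50 1'; python3 -m inch '0 0 0 0 0 0 1;0 0 0 0 0 0 1;0 0 0 0 0 0 1;0 0 0 0 0 0 1';  python3 - <<'E'
from h import *
cam("wrist");rel([.607,.16,.137],-5.45); snap("wrist","j.png")
P,Q,o=tcp(); print(o["joint_pos"].round(2))
print(project("wrist",[[.5986,.072,.135],[.625,.3485,.135]]))
E
```

```text
clock: 8.95
eef_pos: [0.6065, 0.1576, 0.2589]
tool_rot: [0.706, -0.033, 0.033, -0.706]
ft_force: [0.1, -1.4, -1.3]
grip_width: 0.0087
clock: 9.45
eef_pos: [0.6064, 0.1544, 0.2597]
tool_rot: [-0.706, 0.034, -0.035, 0.706]
ft_force: [-0.9, -0.1, -0.3]
grip_width: 0.0085
tcp [0.6065 0.1545 0.2597] toolx yaw -5.57 y [ 0.  0. -1.] shift mm [ -0.  122.7   5.5]
rotvec [-0.   -0.12  0.02] | shift after rot [  0.  122.7   5.5]
[ 0.25  0.5   0.45  1.52 -0.    1.92]
[[323.16220399 276.40821802]
 [322.72610807 -70.42536682]]
```

View pics/j.png

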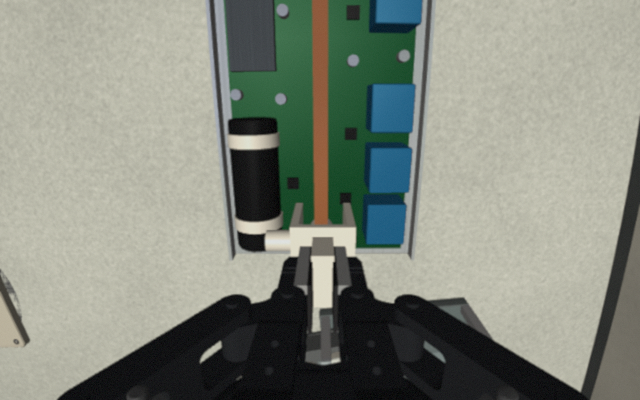

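Run:
```python
from h import *
im=cam("wrist")["color"].astype(int); rows=[];cs=[]
for r in range(2,205,6):
    b,g,rd=im[r,290:350].T; m=np.where((rd>b+25)&(rd>g+15))[0]
    if len(m)>8: rows.append(r); cs.append((290+m.min()+290+m.max()+1)/2-.5); w=len(m)
print(w,cs[0],cs[-1],len(cs))
pts=np.array([onz("wrist",(c,r),.13) for c,r in zip(cs,rows)])
p=np.polyfit(pts[:,1],pts[:,0],1); print("bar x at y=.16,.21,.26",np.polyval(p,[.16,.21,.26]),"yaw",-np.degrees(np.arctan(p[0])), (pts[:,0]-np.polyval(p,pts[:,1])).std())
snap("wrist","k.png",(260,180,400,260),5)
P,Q,o=tcp()
for y in (.16,.145): rel([np.polyval(p,y),y,.137],-np.degrees(np.arctan(p[0])))
```

```text
14 319.5 320.5 34
bar x at y=.16,.21,.26 [0.60473742 0.60947698 0.61421653] yaw -5.414950673523283 0.00013072574404049718
tcp [0.6065 0.1551 0.2596] toolx yaw -5.51 y [ 0.  0. -1.] shift mm [ -2.2 122.6   4.7]
rotvec [-0.01 -0.1   0.02] | shift after rot [ -2.2 122.6   4.7]
tcp [0.6065 0.1551 0.2596] toolx yaw -5.51 y [ 0.  0. -1.] shift mm [ -2.2 122.6 -10.4]
rotvec [-0.01 -0.1   0.02] | shift after rot [ -2.2 122.6 -10.4]
```

View pics/k.png

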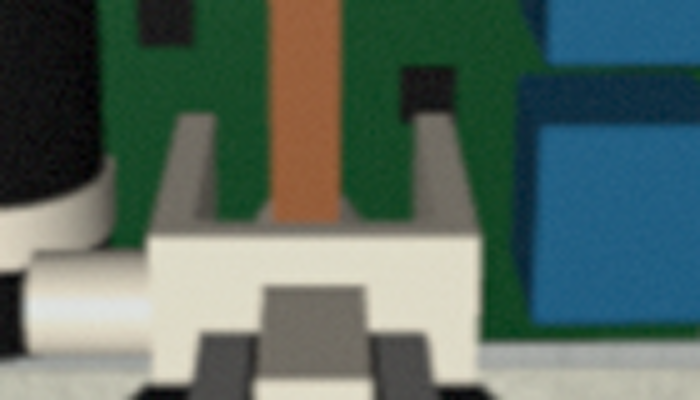

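```bash
python3 -m inch '0 0 0 -1 35 2 1;0 0 0 -1 33 3 1;0 0 0 0 0 0 1;0 0 0 0 0 0 1;0 0 0 0 0 0 1;0 0 0 0 0 0 1';  python3 - <<'E'
from h import *
im=cam("wrist")["color"].astype(int); rows=[];cs=[]
for r in range(2,190,6):
    b,g,rd=im[r,280:360].T; m=np.where((rd>b+25)&(rd>g+15))[0]
    if len(m)>8: rows.append(r); cs.append((280+m.min()+280+m.max()+1)/2-.5)
pts=np.array([onz("wrist",(c,r),.13) for c,r in zip(cs,rows)])
p=np.polyfit(pts[:,1],pts[:,0],1); print("bar x at y=.16,.21",np.polyval(p,[.16,.21]),"yaw",-np.degrees(np.arctan(p[0])), (pts[:,0]-np.polyval(p,pts[:,1])).std())
rel([np.polyval(p,.16),.16,.137],-np.degrees(np.arctan(p[0])))
snap("wrist","l.png",(240,120,410,260),4)
E
```

```text
clock: 10.4
eef_pos: [0.6057, 0.161, 0.1928]
tool_rot: [-0.706, 0.033, -0.035, 0.707]
ft_force: [-0.8, 0.2, -0.1]
grip_width: 0.0088
bar x at y=.16,.21 [0.60500423 0.60960355] yaw -5.255640959968765 7.758325573176429e-05
tcp [0.6055 0.161  0.1925] toolx yaw -5.46 y [ 0.002  0.001 -1.   ] shift mm [-0.5 55.5 -1.1]
rotvec [-0.04 -0.2   0.11] | shift after rot [-0.4 55.5 -1.1]
```

View pics/l.png

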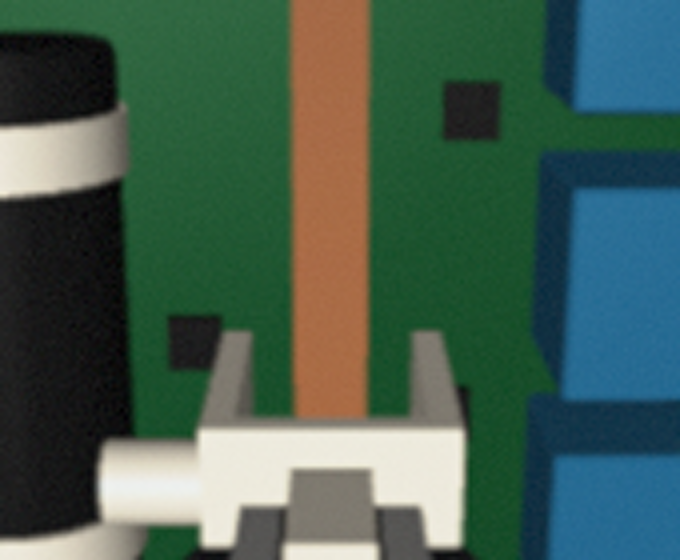

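```bash
python3 -m inch '0 0 0 0 20 0 1;0 0 0 0 20 0 1;0 0 0 0 10 0 1;0 0 0 0 5 0 1;0 0 0 0 0 0 1;0 0 0 0 0 0 1;0 0 0 0 0 0 1';  python3 - <<'E'
from h import *
snap("wrist","m.png",(240,120,410,260),4);snap("side","m2.png",(290,120,390,215),6); rel([.605,.16,.1353])
E
```

```text
clock: 11.38
eef_pos: [0.6053, 0.1611, 0.137]
tool_rot: [-0.706, 0.033, -0.034, 0.706]
ft_force: [-0.2, 0.5, -0.6]
grip_width: 0.0086
tcp [0.6052 0.161  0.1368] toolx yaw -5.46 y [ 0.001  0.    -1.   ] shift mm [-0.1  1.5 -1. ]
```

View pics/m.png

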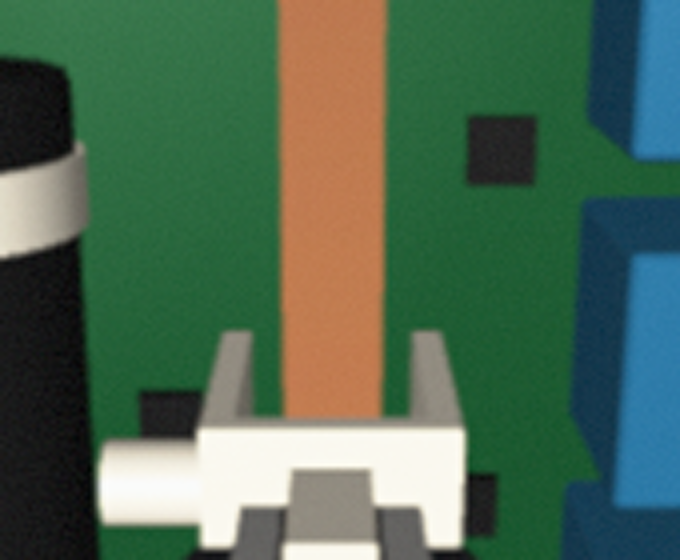

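View pics/m2.png

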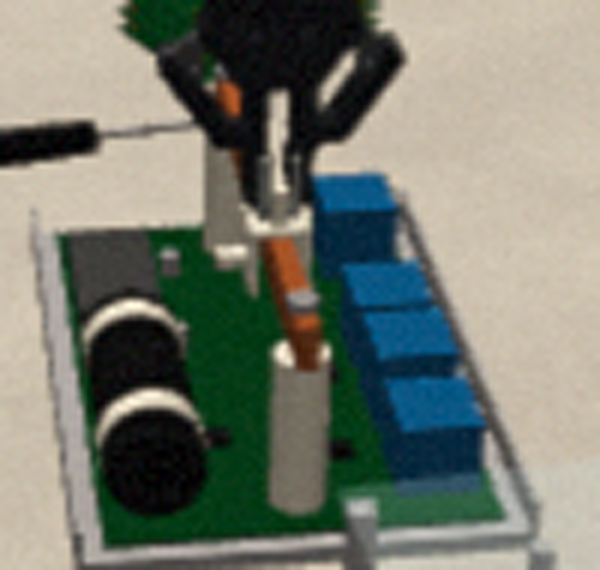

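```bash
python3 -m inch '0 0 0 0 1 0 1;0 0 0 0 0.5 0 1;0 0 0 0 0 0 1;0 0 0 0 0 0 0.6;0 0 0 0 0 0 0.4;0 0 0 0 0 0 0.4;0 0 0 0 0 0 0.4;0 0 0 0 0 0 0.4;0 0 0 0 -30 0 0.4;0 0 0 0 -50 0 0.4;0 0 0 0 -50 0 0.4;0 0 0 0 0 0 0.4';  python3 - <<'E'
from h import *
snap("wrist","n.png");snap("side","n2.png",(280,110,510,330),3)
rel([.50,-.1,.30],-90)
E
```

```text
clock: 12.98
eef_pos: [0.6073, 0.1616, 0.2705]
tool_rot: [-0.705, 0.03, -0.037, 0.707]
ft_force: [0.7, -0.3, 0.5]
grip_width: 0.0514
tcp [0.6051 0.161  0.2652] toolx yaw -5.46 y [ 0.001  0.    -1.   ] shift mm [ -79.8  -35.  -269.8]
rotvec [-8.000e-02  8.454e+01  4.000e-02] | shift after rot [ 261.   -34.8 -105.1]
```

View pics/n.png

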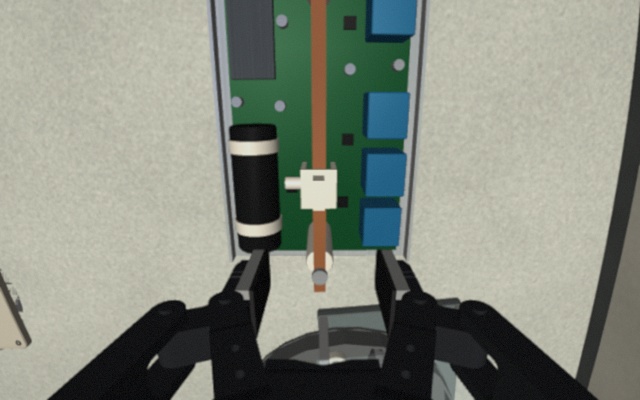

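View pics/n2.png

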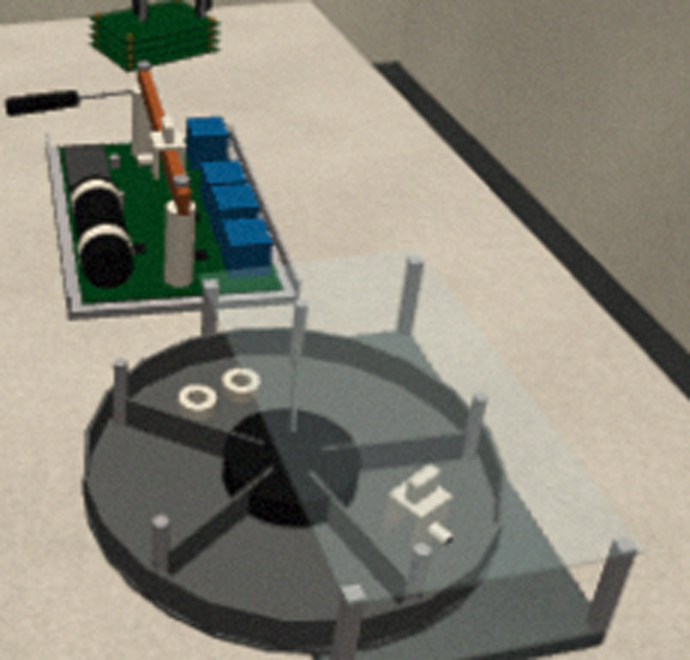

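Cover A is seated on the bar with its spout to the front. Next I turn the table clockwise by caging post 2.

```bash
python3 -m inch '0 10.56 0 0 0 0 0.4;0 10.56 0 0 0 0 0.4;0 10.56 0 0 0 0 0.4;0 10.56 0 0 0 0 0.4;0 10.56 0 0 0 0 0.4;0 10.56 0 0 0 0 0.4;0 10.56 0 0 0 0 0.4;0 10.56 0 0 0 0 0.4;0 0 0 55 5 -14 0.4;0 0 0 55 5 -14 0.4;0 0 0 55 5 -14 0.4;0 0 0 55 5 -14 0.4'; python3 -m inch '0 0 0 55 5 -14 0.4;0 0 0 55 5 -14 0.4;0 0 0 55 5 -14 0.4;0 0 0 55 5 -14 0.4;0 0 0 53 5 -14 0.4;0 0 0 0 20 0 0.4;0 0 0 0 20 0 0.4;0 0 0 0 0 0 0.4;0 0 0 0 0 0 0.4;0 0 0 0 0 0 0.4'
python3 - <<'E'
from h import *
snap("wrist","o.png"); rel([.478,-.332,.078],-90)
for p in (bot.spot_point("post1","wrist")): print(np.round(p["point"],1),round(p["conf"],2),onz("wrist",p["point"],.098).round(4))
E
```

```text
clock: 14.58
eef_pos: [0.5848, -0.1327, 0.2303]
tool_rot: [-0.518, 0.485, -0.451, 0.541]
ft_force: [0.6, -0.0, -0.9]
grip_width: 0.0515
clock: 15.82
eef_pos: [0.55, -0.4069, 0.1542]
tool_rot: [-0.518, 0.483, -0.453, 0.541]
ft_force: [0.7, -0.1, 0.1]
grip_width: 0.0513
tcp [ 0.5501 -0.4069  0.1543] toolx yaw -82.93 y [-0.01   0.053 -0.999] shift mm [-79.   80.9 -62. ]
rotvec [ 0.4   7.07 -3.1 ] | shift after rot [-74.9  76.3 -72.1]
[215.9 296.1] 0.63 [ 0.478  -0.3334  0.098 ]
```

View pics/o.png

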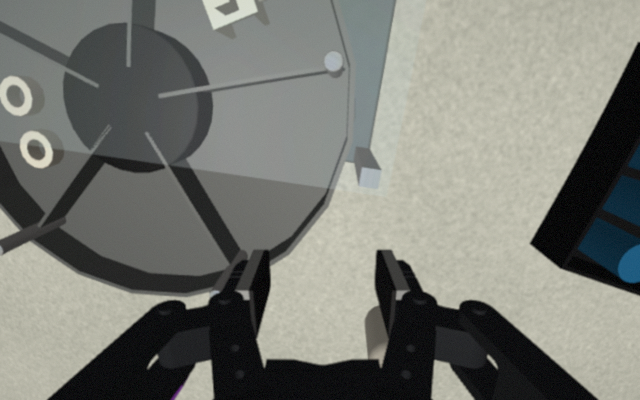

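```bash
python3 - <<'E'
from h import *
cam("scene");cam("side");print(tri([("scene",(145.4,244.8)),("side",(315.5,383.3))]))
E
python3 -m inch '0 0 0 0 -20 0 0.4;0.4 7.1 -3.1 0 0 0 0.4;0 0 0 -25 0 -24 0.4;0 0 0 -25 0 -24 0.4;0 0 0 -25 0 -24 0.4;0 0 0 0 0 0 0.4;0 0 0 0 0 0 0.4;0 0 0 0 0 0 0.4'
python3 - <<'E'
from h import *
snap("wrist","p.png"); rel([.478,-.332,.078],-90)
for p in (bot.spot_point("post1","wrist")): print(np.round(p["point"],1),round(p["conf"],2),onz("wrist",p["point"],.098).round(4))
E
```

```text
(array([ 0.40890569, -0.48061269, -0.01563041]), array([0.3, 0.5]))
clock: 17.02
eef_pos: [0.4787, -0.3337, 0.1736]
tool_rot: [-0.5, 0.5, -0.5, 0.5]
ft_force: [-0.5, -1.1, -0.2]
grip_width: 0.0514
tcp [ 0.4785 -0.3336  0.1733] toolx yaw -90.07 y [-0.001  0.001 -1.   ] shift mm [-1.6 95.3 -0.4]
rotvec [ 0.04 -0.07 -0.03] | shift after rot [-1.6 95.3 -0.5]
[ 77.3 200.3] 0.75 [ 0.4866 -0.1532  0.098 ]
[319.2 211.1] 0.75 [ 0.4782 -0.3318  0.098 ]
```

View pics/p.png

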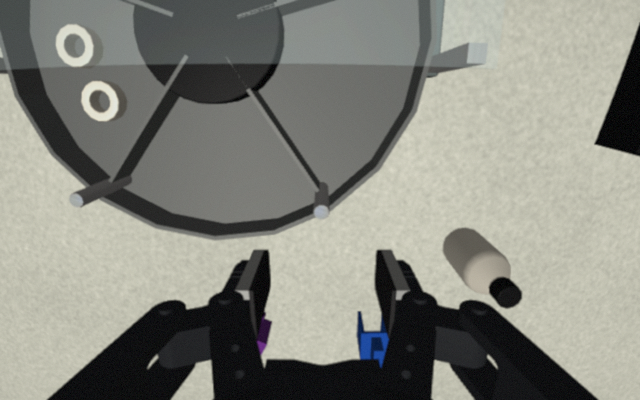

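```bash
python3 -m inch '0 0 0 -1.5 40 0 0.4;0 0 0 0 40 0 0.5;0 0 0 0 15 0 0.6;0 0 0 0 0 0 0.77;0 0 0 0 0 0 0.77;0 0 0 0 0 0 0.77'
cat > arc.py <<'E'
from h import *
import sys
def arc(th0,th1,n,C=(.608,-.249),r=.155):
    t=np.radians(np.linspace(th0,th1,n+1)); p=np.stack([C[0]+r*np.cos(t),C[1]+r*np.sin(t)],1)
    P,Q,o=tcp(); print("tcp",P.round(4),"ang",np.degrees(np.arctan2(P[1]-C[1],P[0]-C[0]))%360,"rad",np.hypot(P[0]-C[0],P[1]-C[1]).round(4),"grip",o["grip_width"],"F",o["ft_force"].round(1))
    q=np.vstack([P[:2],p[1:]])
    for d in np.diff(q,axis=0): print(" ".join(f"{v:.1f}" for v in (-d[1]*1000,d[0]*1000)))
if __name__=="__main__": arc(*map(float,sys.argv[1:3]),int(sys.argv[3]))
E
python3 arc.py 212.4 140.4 12
```

```text
clock: 17.88
eef_pos: [0.4788, -0.3321, 0.0801]
tool_rot: [0.5, -0.5, 0.501, -0.5]
ft_force: [-0.2, 0.9, -0.1]
grip_width: 0.0198
tcp [ 0.4788 -0.3321  0.0801] ang 212.74841750549666 rad 0.1536 grip 0.01983118852283472 F [-0.2  0.9 -0.1]
-14.2 -9.6
-14.9 -6.4
-15.5 -4.9
-15.9 -3.2
-16.2 -1.5
-16.2 0.2
-16.1 1.9
-15.8 3.5
-15.4 5.2
-14.8 6.8
-14.0 8.3
-13.0 9.7
```

```bash
python3 -m inch '0 0 0 -14.2 0 -9.6 0.77;0 0 0 -14.9 0 -6.4 0.77;0 0 0 -15.5 0 -4.9 0.77;0 0 0 -15.9 0 -3.2 0.77;0 0 0 -16.2 0 -1.5 0.77;0 0 0 -16.2 0 0.2 0.77;0 0 0 -16.1 0 1.9 0.77;0 0 0 -15.8 0 3.5 0.77;0 0 0 -15.4 0 5.2 0.77;0 0 0 -14.8 0 6.8 0.77;0 0 0 -14 0 8.3 0.77;0 0 0 -13 0 9.7 0.77'; python3 -m inch '0 0 0 0 0 0 0.77;0 0 0 0 0 0 0.77;0 0 0 0 0 0 0.77;0 0 0 0 0 0 0.5'
python3 - <<'E'
from h import *
snap("side","q.png",(280,110,510,330),3)
E
python3 arc.py 212 140 1
```

```text
clock: 19.38
eef_pos: [0.4885, -0.1484, 0.0785]
tool_rot: [-0.5, 0.501, -0.5, 0.5]
ft_force: [-0.3, -0.7, 0.0]
grip_width: 0.0194
clock: 19.88
eef_pos: [0.4876, -0.1497, 0.0785]
tool_rot: [-0.5, 0.501, -0.5, 0.499]
ft_force: [-0.8, 0.2, 0.6]
grip_width: 0.0363
tcp [ 0.4876 -0.1497  0.0785] ang 140.46704635856574 rad 0.156 grip 0.04225149924050502 F [0.7 0.2 0.1]
-0.3 1.6
```

View pics/q.png

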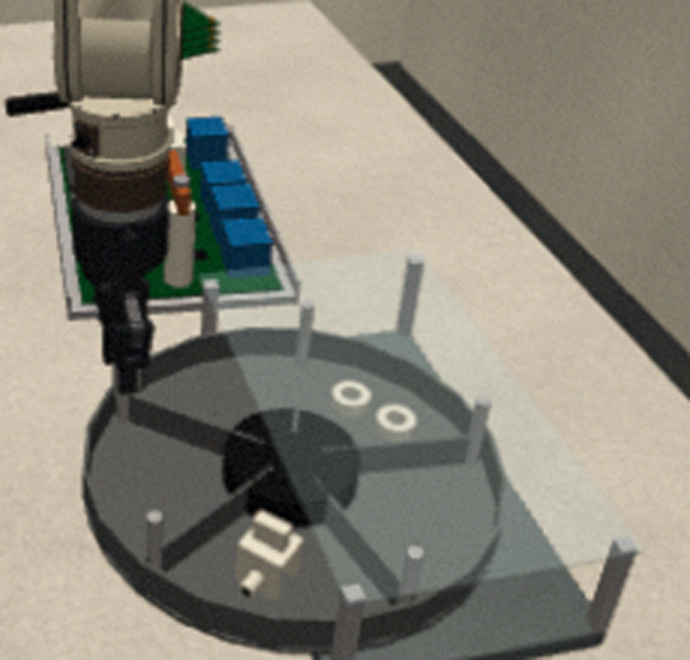

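```bash
python3 -m inch '0 0 0 0 -40 0 0.4;0 0 0 0 -50 0 0.4;0 0 0 37 0 -2 0.4;0 0 0 37 0 -2 0.4;0 0 0 37 0 -2 0.4;0 0 0 37 0 -2 0.4;0 0 0 37 0 -2 0.4;0 0 0 0 0 0 0.4;0 0 0 0 0 0 0.4;0 0 0 0 0 0 0.4'
python3 - <<'E'
from h import *
snap("wrist","r.png")
for p in (bot.spot_point("post1","wrist")):
    q=onz("wrist",p["point"],.098); print(np.round(p["point"],1),round(p["conf"],2),q.round(4),np.degrees(np.arctan2(q[1]+.249,q[0]-.608))%360)
rel([.478,-.335,.079],-90)
E
```

```text
clock: 21.18
eef_pos: [0.4778, -0.3333, 0.1683]
tool_rot: [-0.5, 0.501, -0.499, 0.5]
ft_force: [-0.2, -0.4, 0.1]
grip_width: 0.0516
[315.  219.6] 0.93 [ 0.4727 -0.3284  0.098 ] 210.4010845018677
[ 60.  194.6] 0.74 [ 0.4912 -0.1443  0.098 ] 138.10360328324498
tcp [ 0.478  -0.3334  0.1685] toolx yaw -89.98 y [-0.001  0.001 -1.   ] shift mm [ 1.7 89.5  0.1]
rotvec [ 0.08  0.02 -0.07] | shift after rot [ 1.6 89.5  0. ]
```

View pics/r.png

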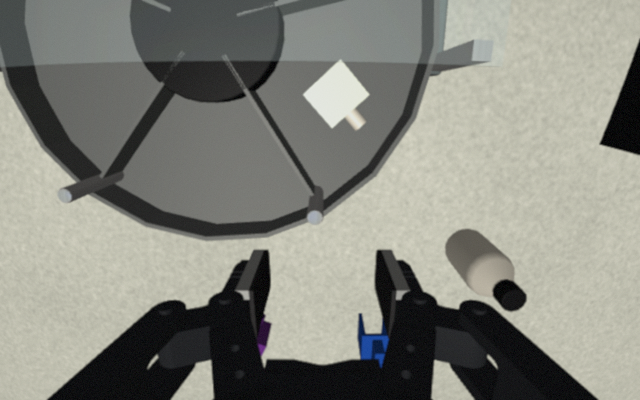

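```bash
python3 -m inch '0 0 0 -5 40 -4 0.4;0 0 0 0 40 0 0.5;0 0 0 0 9 0 0.6;0 0 0 0 0 0 0.77;0 0 0 0 0 0 0.77;0 0 0 0 0 0 0.77'
python3 arc.py 210.5 144.5 12
```

```text
clock: 22.02
eef_pos: [0.4747, -0.33, 0.081]
tool_rot: [0.5, -0.5, 0.501, -0.5]
ft_force: [0.3, -0.1, 0.2]
grip_width: 0.0194
tcp [ 0.4747 -0.33    0.081 ] ang 211.2925881516186 rad 0.156 grip 0.019443901535245684 F [ 0.3 -0.1  0.2]
-15.5 -7.2
-13.8 -5.6
-14.2 -4.3
-14.6 -2.9
-14.8 -1.5
-14.9 -0.1
-14.8 1.4
-14.6 2.8
-14.3 4.2
-13.8 5.5
-13.2 6.8
-12.5 8.0
```

```bash
python3 -m inch '0 0 0 -15.5 0 -7.2 0.77;0 0 0 -13.8 0 -5.6 0.77;0 0 0 -14.2 0 -4.3 0.77;0 0 0 -14.6 0 -2.9 0.77;0 0 0 -14.8 0 -1.5 0.77;0 0 0 -14.9 0 -0.1 0.77;0 0 0 -14.8 0 1.4 0.77;0 0 0 -14.6 0 2.8 0.77;0 0 0 -14.3 0 4.2 0.77;0 0 0 -13.8 0 5.5 0.77;0 0 0 -13.2 0 6.8 0.77;0 0 0 -9 0 6 0.77'; python3 -m inch '0 0 0 0 0 0 0.77;0 0 0 0 0 0 0.77;0 0 0 0 0 0 0.77;0 0 0 0 0 0 0.5;0 0 0 0 0 0 0.4;0 0 0 0 -40 0 0.4;0 0 0 0 -50 0 0.4;0 0 0 40 -45 0 0.4;0 0 0 40 -45 0 0.4;0 0 0 0 0 0 0.4;0 0 0 0 0 0 0.4;0 0 0 0 0 0 0.4'
python3 - <<'E'
from h import *
snap("wrist","s.png");snap("side","s2.png",(280,110,510,330),3); rel([.5,-.25,.25],-90)
E
```

```text
clock: 23.52
eef_pos: [0.4796, -0.1608, 0.0795]
tool_rot: [-0.5, 0.501, -0.499, 0.5]
ft_force: [-1.3, -1.2, 0.6]
grip_width: 0.0197
clock: 25.02
eef_pos: [0.4782, -0.2408, 0.2577]
tool_rot: [-0.5, 0.502, -0.498, 0.5]
ft_force: [0.1, -0.2, -0.5]
grip_width: 0.0516
tcp [ 0.4785 -0.2409  0.258 ] toolx yaw -89.99 y [-0.004  0.002 -1.   ] shift mm [ 9.2  7.9 21.5]
rotvec [ 0.23  0.01 -0.14] | shift after rot [ 9.1  8.  21.5]
```

View pics/s.png

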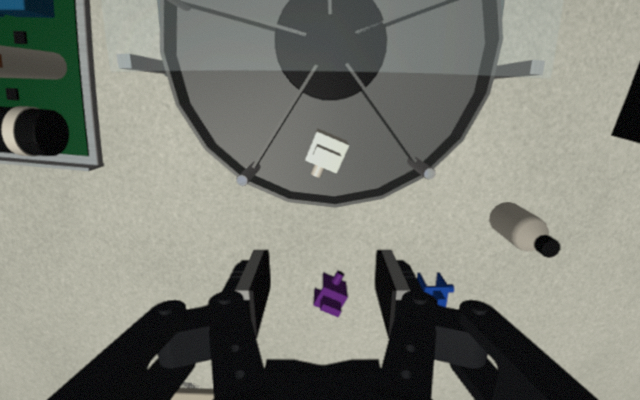

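View pics/s2.png

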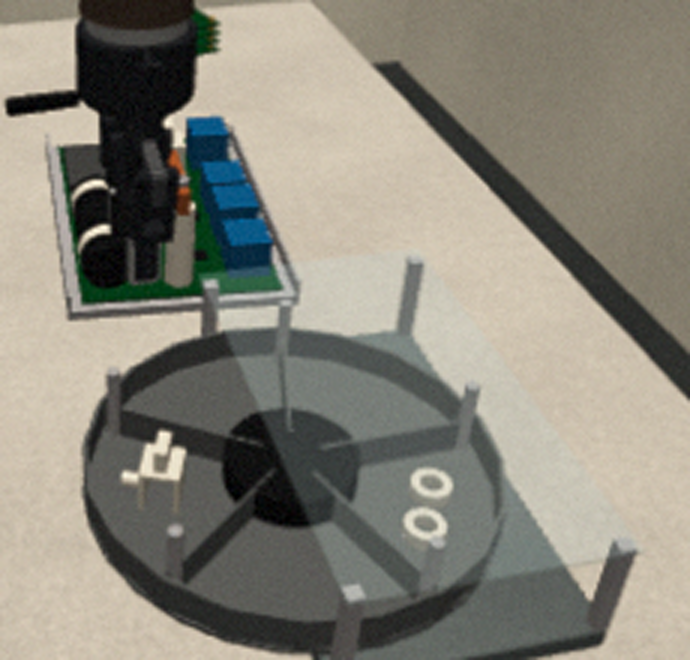

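Cover B now stands in the open front at wrist (327,152). I'll measure it.

Run:
```python
from h import *
snap("wrist","t.png",(270,110,390,200),6)
```

```text
(no output)
```

View pics/t.png

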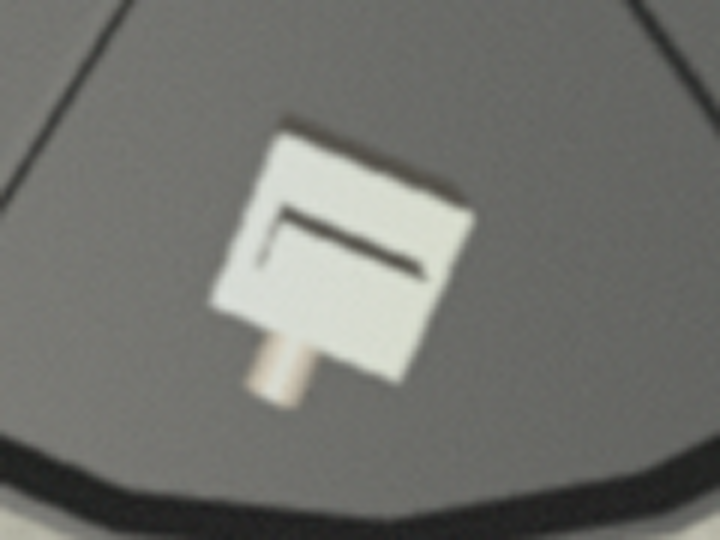

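Run:
```python
from h import *
px=np.array([(282,130),(473,212),(400,382),(212,302)])/6+[270,110]
cam("wrist"); c,a=roof("wrist",px); rel([c[0],c[1],.15],a-180)
```

```text
centre [ 0.5004 -0.2457  0.068 ] edges [np.float64(0.0355), np.float64(0.0323), np.float64(0.0358), np.float64(0.032)] spout yaw 157.7
tcp [ 0.4788 -0.2411  0.2585] toolx yaw -89.99 y [-0.003  0.002 -1.   ] shift mm [  4.8 108.5  21.9]
rotvec [  0.09 -67.65  -0.2 ] | shift after rot [ 21.7 108.5   4. ]
```

```bash
python3 -m inch '0 -8.5 0 0 0 0 0.4;0 -8.5 0 0 0 0 0.4;0 -8.5 0 0 0 0 0.4;0 -8.5 0 0 0 0 0.4;0 -8.5 0 0 0 0 0.4;0 -8.5 0 0 0 0 0.4;0 -8.5 0 0 0 0 0.4;0 -8.2 0 0 0 0 0.4;0 0 0 10 36 2 0.4;0 0 0 10 36 2 0.4;0 0 0 2 36 0 0.4;0 0 0 0 0 0 0.4'; python3 -m inch '0 0 0 0 0 0 0.4;0 0 0 0 0 0 0.4;0 0 0 0 0 0 0.4'
python3 - <<'E'
from h import *
snap("wrist","u.png",(250,110,420,260),4); rel([.5004,-.2457,.071],-22.3)
E
```

```text
clock: 26.72
eef_pos: [0.4985, -0.245, 0.148]
tool_rot: [-0.693, 0.14, -0.134, 0.695]
ft_force: [-0.9, 0.1, 0.6]
grip_width: 0.0514
clock: 27.1
eef_pos: [0.5016, -0.2469, 0.1529]
tool_rot: [-0.694, 0.137, -0.137, 0.694]
ft_force: [0.2, 0.9, 0.3]
grip_width: 0.051
tcp [ 0.5013 -0.2469  0.1526] toolx yaw -22.36 y [ 0.001  0.    -1.   ] shift mm [-1.4 81.6  0.7]
rotvec [-0.02 -0.06  0.03] | shift after rot [-1.3 81.6  0.7]
```

View pics/u.png

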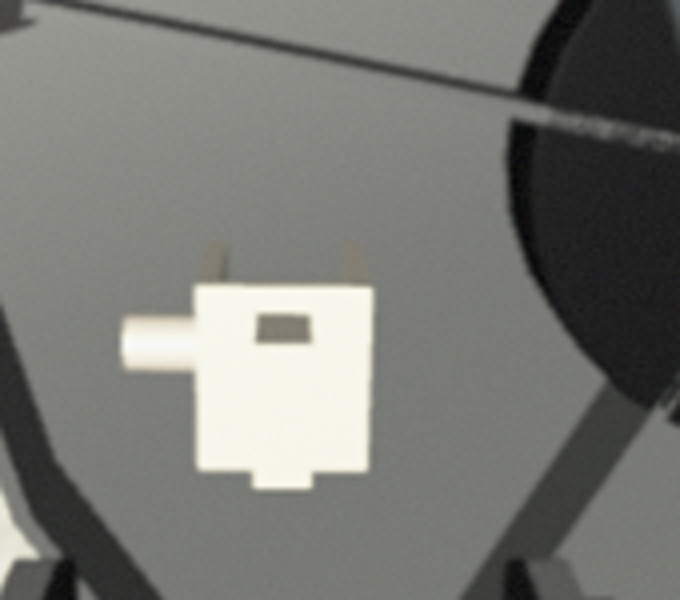

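Run:
```python
from h import *
px=np.array([(368,470),(373,287),(194,285),(196,470)])/4.+[250,110]
cam("wrist"); c,a=roof("wrist",px); rel([c[0],c[1],.0705],a-180)
```

```text
centre [ 0.5003 -0.2449  0.068 ] edges [np.float64(0.0358), np.float64(0.0325), np.float64(0.0362), np.float64(0.0327)] spout yaw 157.3
tcp [ 0.5012 -0.2468  0.1524] toolx yaw -22.36 y [ 0.  0. -1.] shift mm [-1.5 81.9  1.4]
rotvec [-0.02  0.33 -0.  ] | shift after rot [-1.5 81.9  1.4]
```

```bash
python3 -m inch '0 0 0 -1.5 30 1.4 0.4;0 0 0 0 30 0 0.4;0 0 0 0 21.5 0 0.4;0 0 0 0 0 0 0.4;0 0 0 0 0 0 0.4;0 0 0 0 0 0 0.7;0 0 0 0 0 0 1;0 0 0 0 0 0 1;0 0 0 0 0 0 1;0 0 0 0 0 0 1;0 0 0 0 0 0 1;0 0 0 0 0 0 1'; python3 -m inch '0 0 0 0 -20 0 1;0 0 0 0 -40 0 1;0 0 0 0 -50 0 1;0 0 0 0 -50 0 1;0 0 0 0 -30 0 1;0 0 0 0 0 0 1;0 0 0 0 0 0 1;0 0 0 0 0 0 1'
python3 - <<'E'
from h import *
snap("wrist","v.png"); rel([.614,.26,.26],-5.4)
E
```

```text
clock: 28.7
eef_pos: [0.5005, -0.2449, 0.0708]
tool_rot: [-0.694, 0.137, -0.137, 0.694]
ft_force: [0.3, -0.5, 6.0]
grip_width: 0.0083
clock: 29.7
eef_pos: [0.4992, -0.2443, 0.2578]
tool_rot: [-0.693, 0.139, -0.135, 0.694]
ft_force: [-0.5, 0.4, -1.4]
grip_width: 0.0084
tcp [ 0.4993 -0.2444  0.258 ] toolx yaw -22.36 y [-0.005  0.003 -1.   ] shift mm [-85.8  -1.2 510.1]
rotvec [ -0.08 -16.96  -0.3 ] | shift after rot [ 66.7  -2.  513. ]
```

View pics/v.png

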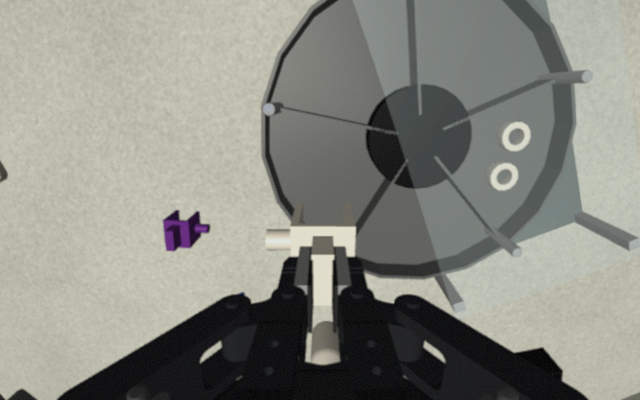

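```bash
python3 -m inch '0 -8.5 0 0 0 0 1;0 -8.5 0 0 0 0 1;0 0 0 6.5 0 50 1;0 0 0 6.5 0 50 1;0 0 0 6.5 0 50 1;0 0 0 6.5 0 50 1;0 0 0 6.5 0 50 1;0 0 0 6.5 0 50 1;0 0 0 6.5 0 50 1;0 0 0 6.5 0 50 1;0 0 0 6.5 0 50 1;0 0 0 6 0 50 1'; python3 -m inch '0 0 0 0 0 13 1;0 0 0 0 0 0 1;0 0 0 0 0 0 1;0 0 0 0 0 0 1;0 0 0 0 0 0 1'
cat > bar.py <<'E'
from h import *
import sys
y0=float(sys.argv[1]); rmax=int(sys.argv[2])
im=cam("wrist")["color"].astype(int); rows=[];cs=[]
for r in range(2,rmax,6):
    b,g,rd=im[r,270:370].T; m=np.where((rd>b+25)&(rd>g+15))[0]
    if len(m)>8: rows.append(r); cs.append((270+m.min()+270+m.max()+1)/2-.5)
pts=np.array([onz("wrist",(c,r),.13) for c,r in zip(cs,rows)])
p=np.polyfit(pts[:,1],pts[:,0],1); print(len(cs),"bar x",np.polyval(p,y0),"yaw",-np.degrees(np.arctan(p[0])), (pts[:,0]-np.polyval(p,pts[:,1])).std())
rel([np.polyval(p,y0),y0,.137],-np.degrees(np.arctan(p[0])))
E
python3 bar.py .26 200
python3 - <<'E'
from h import *
snap("wrist","w.png")
E
```

```text
clock: 31.25
eef_pos: [0.6109, 0.2485, 0.2589]
tool_rot: [-0.706, 0.034, -0.032, 0.706]
ft_force: [0.9, -0.1, -0.2]
grip_width: 0.0088
clock: 31.88
eef_pos: [0.6124, 0.2588, 0.2608]
tool_rot: [-0.706, 0.034, -0.033, 0.707]
ft_force: [0.6, 0.2, 0.0]
grip_width: 0.0085
20 bar x 0.6142171298094296 yaw -5.412997129608642 0.00019954254941315883
tcp [0.6124 0.259  0.2608] toolx yaw -5.43 y [-0.001  0.001 -1.   ] shift mm [  1.8 123.8   1.1]
rotvec [-0.07 -0.02 -0.06] | shift after rot [  1.7 123.8   1.2]
```

View pics/w.png

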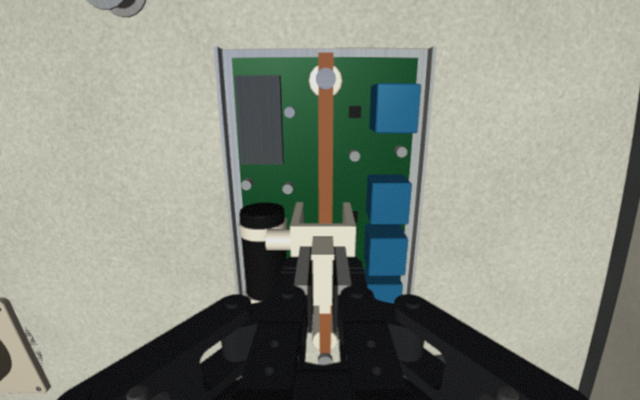

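```bash
python3 -m inch '0 0 0 1.7 35 1 1;0 0 0 0 33 0 1;0 0 0 0 0 0 1;0 0 0 0 0 0 1;0 0 0 0 0 0 1;0 0 0 0 0 0 1'; python3 bar.py .26 190
python3 - <<'E'
from h import *
print(onz("wrist",(325,78),.134)); snap("wrist","x.png",(240,120,410,260),4)
E
```

```text
clock: 32.72
eef_pos: [0.6146, 0.2611, 0.1939]
tool_rot: [-0.706, 0.033, -0.033, 0.707]
ft_force: [-0.2, -0.3, -0.0]
grip_width: 0.0085
21 bar x 0.6143942221444071 yaw -5.267698440642445 0.00010516318177154674
tcp [0.6145 0.2611 0.1935] toolx yaw -5.36 y [ 0.001  0.002 -1.   ] shift mm [ 0.  56.5 -1.2]
rotvec [-0.11 -0.09  0.02] | shift after rot [ 0.  56.5 -1.1]
[0.6237122  0.34993107 0.134     ]
```

View pics/x.png

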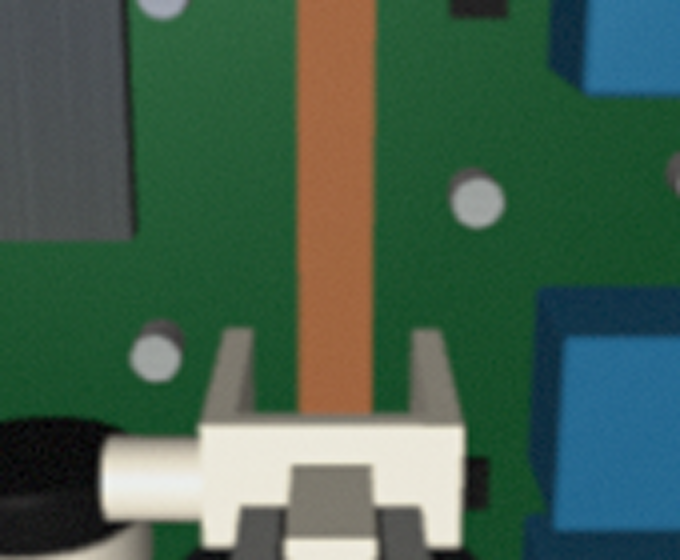

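The cover is centred over the bar, so I lower and release it.

```bash
python3 -m inch '0 0 0 0 20 0 1;0 0 0 0 20 0 1;0 0 0 0 10 0 1;0 0 0 0 5 0 1;0 0 0 0 1 0 1;0 0 0 0 0 0 1;0 0 0 0 0 0 1;0 0 0 0 0 0 1'; python3 -m inch '0 0 0 0 0 0 0.6;0 0 0 0 0 0 0.4;0 0 0 0 0 0 0.4;0 0 0 0 0 0 0.4;0 0 0 0 0 0 0.4;0 0 0 0 -30 0 0.4;0 0 0 0 -50 0 0.4;0 0 0 0 -50 0 0.4;0 0 0 0 0 0 0.4;0 0 0 0 0 0 0.4;0 0 0 0 0 0 0.4';  python3 - <<'E'
from h import *
snap("wrist","y.png");snap("side","y2.png",(280,110,510,330),3)
rel([.478,-.332,.26],-90)
E
```

```text
clock: 33.88
eef_pos: [0.6141, 0.2611, 0.1368]
tool_rot: [-0.706, 0.033, -0.033, 0.707]
ft_force: [-1.0, 0.3, 1.1]
grip_width: 0.0086
clock: 35.25
eef_pos: [0.6133, 0.2604, 0.2643]
tool_rot: [0.707, -0.035, 0.031, -0.706]
ft_force: [0.1, 0.2, 0.4]
grip_width: 0.0515
tcp [0.6134 0.2605 0.2645] toolx yaw -5.36 y [-0.004 -0.    -1.   ] shift mm [ -79.5    5.2 -602.6]
rotvec [ 0.22 84.64 -0.18] | shift after rot [ 592.5    4.5 -135.4]
```

View pics/y.png

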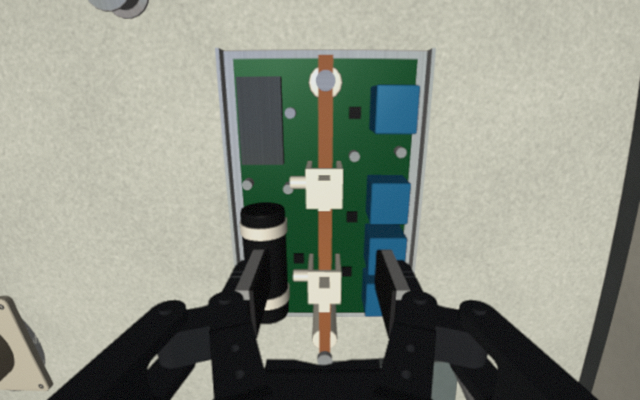

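View pics/y2.png

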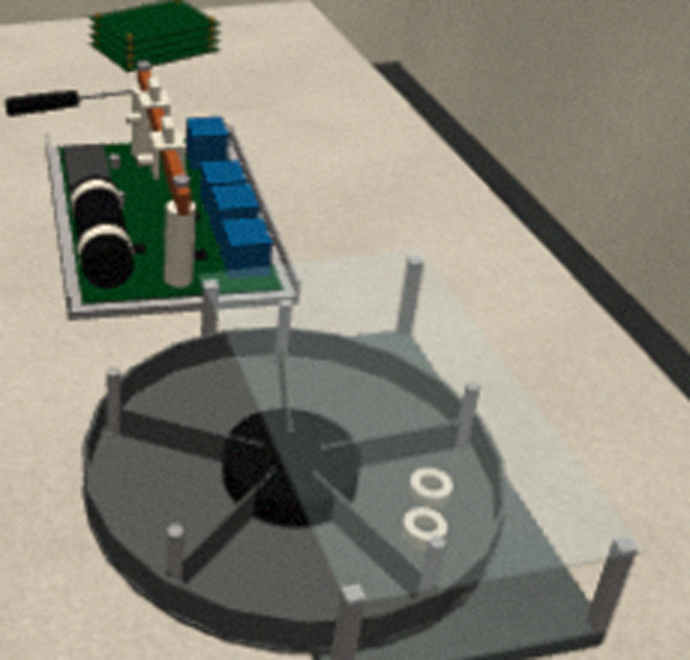

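```bash
python3 -m inch '0 8.5 0 0 0 0 0.4;0 8.5 0 0 0 0 0.4;0 8.5 0 0 0 0 0.4;0 8.5 0 0 0 0 0.4;0 8.5 0 0 0 0 0.4;0 8.5 0 0 0 0 0.4;0 8.5 0 0 0 0 0.4;0 8.5 0 0 0 0 0.4;0 8.5 0 0 0 0 0.4;0 8.1 0 0 0 0 0.4;0 0 0 45 0 -10 0.4;0 0 0 45 0 -10 0.4'; python3 -m inch '0 0 0 45 0 -10 0.4;0 0 0 45 0 -10 0.4;0 0 0 45 0 -10 0.4;0 0 0 45 0 -10 0.4;0 0 0 45 0 -10 0.4;0 0 0 45 0 -10 0.4;0 0 0 45 0 -10 0.4;0 0 0 45 0 -10 0.4;0 0 0 45 0 -10 0.4;0 0 0 45 0 -10 0.4;0 0 0 45 0 -10 0.4;0 0 0 0 0 0 0.4'; python3 -m inch '0 0 0 0 30 0 0.4;0 0 0 0 30 0 0.4;0 0 0 0 0 0 0.4;0 0 0 0 0 0 0.4;0 0 0 0 0 0 0.4'
cat > posts.py <<'E'
from h import *
import sys
snap("wrist",sys.argv[1])
for p in (bot.spot_point("post1","wrist")):
    q=onz("wrist",p["point"],.098); print(np.round(p["point"],1),round(p["conf"],2),q.round(4),np.degrees(np.arctan2(q[1]+.249,q[0]-.608))%360,np.hypot(q[1]+.249,q[0]-.608).round(3))
    if abs(q[1]+.333)<.04: rel([q[0],q[1],.08],-90)
E
python3 posts.py z.png
```

```text
clock: 36.85
eef_pos: [0.64, 0.0643, 0.2575]
tool_rot: [-0.532, 0.475, -0.419, 0.562]
ft_force: [0.2, 1.0, 0.1]
grip_width: 0.051
clock: 38.35
eef_pos: [0.6222, -0.4388, 0.2068]
tool_rot: [-0.531, 0.478, -0.418, 0.561]
ft_force: [0.1, -0.2, -0.6]
grip_width: 0.0509
clock: 38.98
eef_pos: [0.626, -0.4321, 0.1578]
tool_rot: [-0.532, 0.47, -0.423, 0.563]
ft_force: [0.4, -0.1, 0.2]
grip_width: 0.051
[  2.4 303.7] 0.84 [ 0.4762 -0.1636  0.098 ] 147.07526751801217 0.157
```

View pics/z.png

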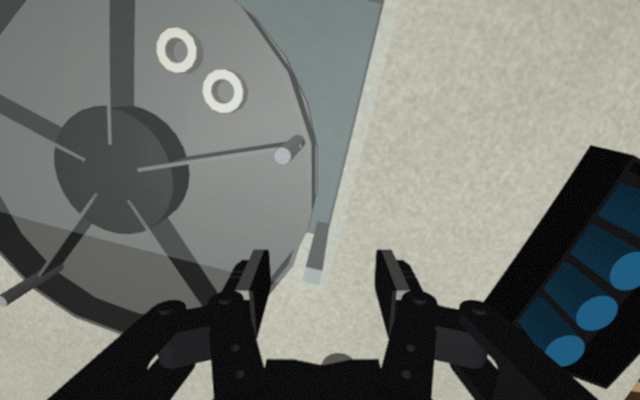

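Run:
```python
from h import *
rel([.478,-.332,.19],-90); print(tcp()[2]["joint_pos"].round(2))
```

```text
tcp [ 0.6256 -0.4321  0.157 ] toolx yaw -78.48 y [-0.025  0.076 -0.997] shift mm [-129.7  -21.5 -124.9]
rotvec [ 0.98 11.53 -4.51] | shift after rot [-100.1  -33.  -147.6]
[-0.62  0.93  0.98  1.68  0.05  2.32]
```

```bash
python3 -m inch '0 0 0 0 -33 0 0.4;0.5 5.8 -2.25 0 0 0 0.4;0.5 5.75 -2.25 0 0 0 0.4;0 0 0 -25 0 -37 0.4;0 0 0 -25 0 -37 0.4;0 0 0 -25 0 -37 0.4;0 0 0 -25 0 -37 0.4;0 0 0 0 0 0 0.4;0 0 0 0 0 0 0.4;0 0 0 0 0 0 0.4'; python3 posts.py aa.png;python3 - <<'E'
from h import *
rel([.478,-.332,.19],-90)
E
```

```text
clock: 40.33
eef_pos: [0.4792, -0.3352, 0.1893]
tool_rot: [-0.5, 0.5, -0.5, 0.5]
ft_force: [-0.3, 0.1, -0.1]
grip_width: 0.0513
[102.1 201.5] 0.95 [ 0.4809 -0.1622  0.098 ] 145.68960405196688 0.154
[329.5 195.9] 0.6 [ 0.4853 -0.3408  0.098 ] 216.81616875654854 0.153
tcp [ 0.4788 -0.3348  0.1887] toolx yaw -90.03 y [-0.002  0.002 -1.   ] shift mm [  6.2 108.6   6.8]
rotvec [ 0.1  -0.03 -0.09] | shift after rot [  6.  108.7   6.6]
tcp [ 0.4788 -0.3348  0.1887] toolx yaw -90.03 y [-0.002  0.002 -1.   ] shift mm [-2.8 -1.3 -0.8]
rotvec [ 0.1  -0.03 -0.09] | shift after rot [-2.8 -1.3 -0.8]
```

View pics/aa.png

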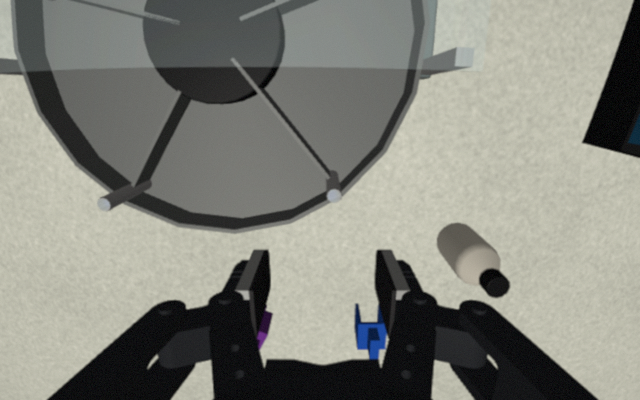

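```bash
python3 -m inch '0 0 0 7 36 6.5 0.4;0 0 0 0 36 0 0.4;0 0 0 0 36 0 0.5;0 0 0 0 0 0 0.6;0 0 0 0 0 0 0.77;0 0 0 0 0 0 0.77;0 0 0 0 0 0 0.77'; python3 arc.py 216.5 144 12
```

```text
clock: 41.3
eef_pos: [0.4847, -0.3414, 0.0822]
tool_rot: [-0.5, 0.5, -0.5, 0.5]
ft_force: [-0.5, 0.0, -0.3]
grip_width: 0.0195
tcp [ 0.4847 -0.3414  0.0822] ang 216.84319394740672 rad 0.154 grip 0.01954215521057447 F [-0.5  0.  -0.3]
-13.8 -10.3
-14.5 -7.5
-15.2 -6.0
-15.8 -4.3
-16.1 -2.6
-16.3 -0.9
-16.3 0.8
-16.1 2.5
-15.8 4.2
-15.3 5.8
-14.6 7.4
-13.7 8.9
```

```bash
python3 -m inch '0 0 0 -13.8 0 -10.3 0.77;0 0 0 -14.5 0 -7.5 0.77;0 0 0 -15.2 0 -6 0.77;0 0 0 -15.8 0 -4.3 0.77;0 0 0 -16.1 0 -2.6 0.77;0 0 0 -16.3 0 -0.9 0.77;0 0 0 -16.3 0 0.8 0.77;0 0 0 -16.1 0 2.5 0.77;0 0 0 -15.8 0 4.2 0.77;0 0 0 -15.3 0 5.8 0.77;0 0 0 -14.6 0 7.4 0.77;0 0 0 -11 0 7.5 0.77'; python3 -m inch '0 0 0 0 0 0 0.77;0 0 0 0 0 0 0.77;0 0 0 0 0 0 0.5;0 0 0 0 0 0 0.4;0 0 0 0 -40 0 0.4;0 0 0 0 -50 0 0.4;0 0 0 44 0 -1 0.4;0 0 0 44 0 -1 0.4;0 0 0 44 0 -1 0.4;0 0 0 44 0 -1 0.4'; python3 -m inch '0 0 0 0 0 0 0.4;0 0 0 0 0 0 0.4;0 0 0 0 0 0 0.4';python3 posts.py ab.png
```

```text
clock: 42.8
eef_pos: [0.4812, -0.1589, 0.081]
tool_rot: [-0.5, 0.501, -0.499, 0.5]
ft_force: [-0.5, -1.0, -0.0]
grip_width: 0.0192
clock: 44.05
eef_pos: [0.4763, -0.3378, 0.1707]
tool_rot: [-0.5, 0.501, -0.499, 0.5]
ft_force: [-0.4, -0.2, -0.0]
grip_width: 0.0514
clock: 44.42
eef_pos: [0.4766, -0.335, 0.1707]
tool_rot: [-0.5, 0.501, -0.498, 0.5]
ft_force: [0.1, 0.9, -0.6]
grip_width: 0.0511
[330.8 203.5] 0.9 [ 0.4827 -0.3411  0.098 ] 216.32210690936327 0.156
tcp [ 0.4769 -0.3351  0.1708] toolx yaw -89.94 y [-0.003  0.002 -1.   ] shift mm [ 6.3 90.8  6.1]
rotvec [ 0.15  0.06 -0.14] | shift after rot [ 6.  90.8  5.8]
[ 81.2 203.6] 0.85 [ 0.4822 -0.1589  0.098 ] 144.37224846063995 0.155
```

View pics/ab.png

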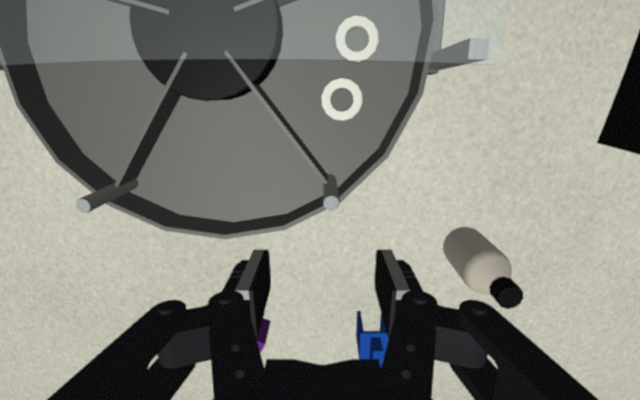

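```bash
python3 -m inch '0 0 0 6 36 5.5 0.4;0 0 0 0 36 0 0.4;0 0 0 0 17 0 0.5;0 0 0 0 0 0 0.6;0 0 0 0 0 0 0.77;0 0 0 0 0 0 0.77;0 0 0 0 0 0 0.77'; python3 arc.py 216.3 144 12
```

```text
clock: 45.4
eef_pos: [0.4824, -0.3423, 0.0826]
tool_rot: [-0.5, 0.501, -0.5, 0.5]
ft_force: [0.5, 1.4, -0.4]
grip_width: 0.0197
tcp [ 0.4824 -0.3423  0.0826] ang 216.6160725898199 rad 0.1564 grip 0.0196974019478981 F [ 0.5  1.4 -0.4]
-15.2 -8.3
-14.5 -7.5
-15.2 -5.9
-15.7 -4.3
-16.1 -2.6
-16.3 -0.9
-16.3 0.8
-16.1 2.5
-15.7 4.2
-15.2 5.8
-14.5 7.4
-13.7 8.9
```

```bash
python3 -m inch '0 0 0 -15.2 0 -8.3 0.77;0 0 0 -14.5 0 -7.5 0.77;0 0 0 -15.2 0 -5.9 0.77;0 0 0 -15.7 0 -4.3 0.77;0 0 0 -16.1 0 -2.6 0.77;0 0 0 -16.3 0 -0.9 0.77;0 0 0 -16.3 0 0.8 0.77;0 0 0 -16.1 0 2.5 0.77;0 0 0 -15.7 0 4.2 0.77;0 0 0 -15.2 0 5.8 0.77;0 0 0 -14.5 0 7.4 0.77;0 0 0 -12 0 8 0.77'; python3 -m inch '0 0 0 0 0 0 0.77;0 0 0 0 0 0 0.77;0 0 0 0 0 0 0.77;0 0 0 0 0 0 0.5;0 0 0 0 0 0 0.4;0 0 0 0 -40 0 0.4;0 0 0 0 -50 0 0.4;0 0 0 30 -40 0 0.4;0 0 0 30 -40 0 0.4;0 0 0 30 -40 0 0.4;0 0 0 0 0 0 0.4;0 0 0 0 0 0 0.4';python3 -m inch '0 0 0 0 0 0 0.4;0 0 0 0 0 0 0.4'; python3 posts.py ac.png
python3 - <<'E'
from h import *
snap("side","ac2.png",(280,110,510,330),3)
snap("scene","ac3.png",(150,150,470,330),2.4)
P=[]
for p in bot.spot_point("ring1_mid","wrist")+bot.spot_point("ring_bay","wrist"): pass
cam("wrist")
for n,z in(("ring1_mid",.037),("ring_bay",.03)): print(n,[(onz("wrist",p["point"],z).round(4).tolist(),round(p["conf"],2)) for p in bot.spot_point(n,"wrist")])
E
```

```text
clock: 46.9
eef_pos: [0.4819, -0.1581, 0.082]
tool_rot: [-0.5, 0.501, -0.499, 0.5]
ft_force: [-0.9, -0.7, 0.7]
grip_width: 0.0192
clock: 48.4
eef_pos: [0.4813, -0.2494, 0.291]
tool_rot: [-0.5, 0.502, -0.499, 0.5]
ft_force: [-0.4, 0.4, -1.2]
grip_width: 0.0512
clock: 48.65
eef_pos: [0.4813, -0.2487, 0.2906]
tool_rot: [-0.5, 0.502, -0.498, 0.5]
ft_force: [0.1, 0.3, -0.0]
grip_width: 0.0512
[408.2 171.1] 0.69 [ 0.4833 -0.3397  0.098 ] 216.04318547852614 0.154
tcp [ 0.4816 -0.249   0.2911] toolx yaw -89.98 y [-0.004  0.003 -1.   ] shift mm [ 91.4 210.8   2.6]
rotvec [ 0.23  0.02 -0.17] | shift after rot [ 90.8 211.1   1.8]
[238.1 172.3] 0.58 [ 0.4817 -0.1585  0.098 ] 144.37097575484785 0.155
ring1_mid [([0.4938, -0.276, 0.037], 0.96), ([0.4935, -0.2243, 0.037], 0.2)]
ring_bay [([0.4973, -0.2488, 0.03], 0.61), ([0.6025, -0.2501, 0.03], 0.26)]
```

View pics/ac.png

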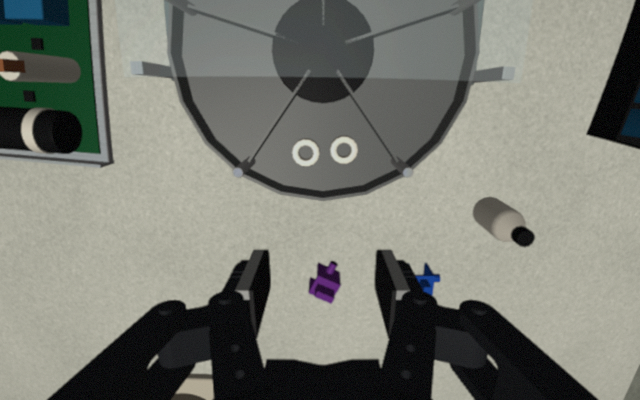

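View pics/ac2.png

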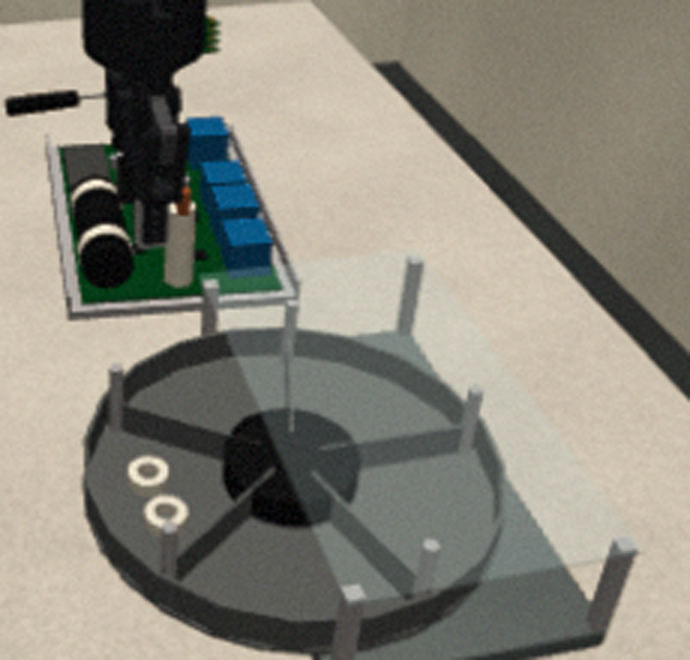

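View pics/ac3.png

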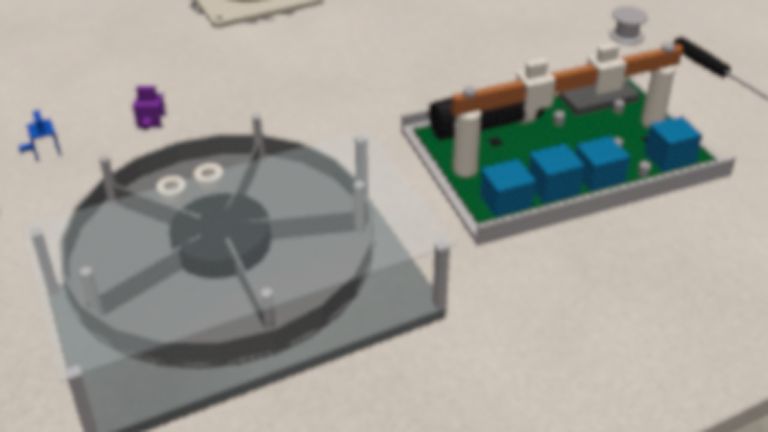

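```bash
python3 -m inch '0 0 0 -5 -30 -40 0.4;0 0 0 0 0 -50 0.4;0 0 0 40 0 -30 0.4;0 0 0 40 0 0 0.4;0 0 0 0 0 0 0.4;0 0 0 0 0 0 0.4;0 0 0 0 0 0 0.4;0 0 0 0 0 0 0.4'
python3 - <<'E'
from h import *
snap("scene","ad.png",(330,155,460,235),6)
snap("side","ad2.png",(290,115,390,215),6)
# predicted rib tops if seated (bar frame y=-50,+50)
for x,y in((.605,.161),(.6145,.261)):
    print((project("scene",[x,y,.154])-[330,155])*6,(project("side",[x,y,.154])-[290,115])*6)
E
```

```text
clock: 50.1
eef_pos: [0.3621, -0.3239, 0.3221]
tool_rot: [-0.5, 0.501, -0.499, 0.5]
ft_force: [0.5, -0.5, 0.0]
grip_width: 0.0512
[[262.80958385 119.48946799]] [[271.87088209 211.1643046 ]]
[[442.77205806  80.48706576]] [[245.20282531 130.79244082]]
```

View pics/ad.png

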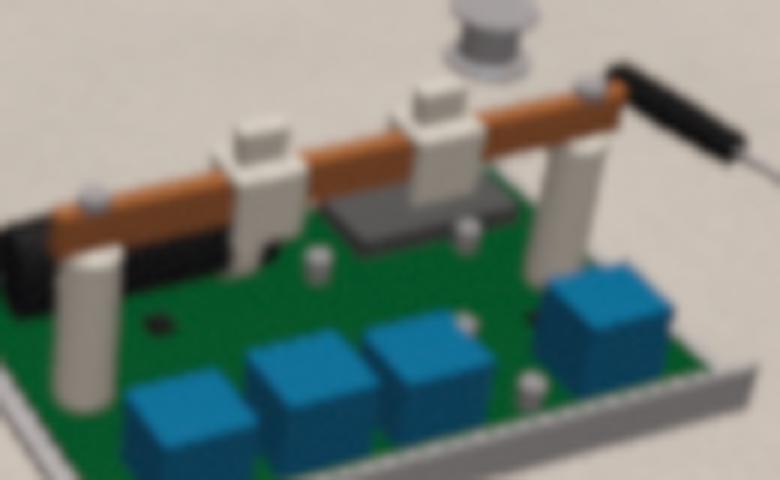

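View pics/ad2.png

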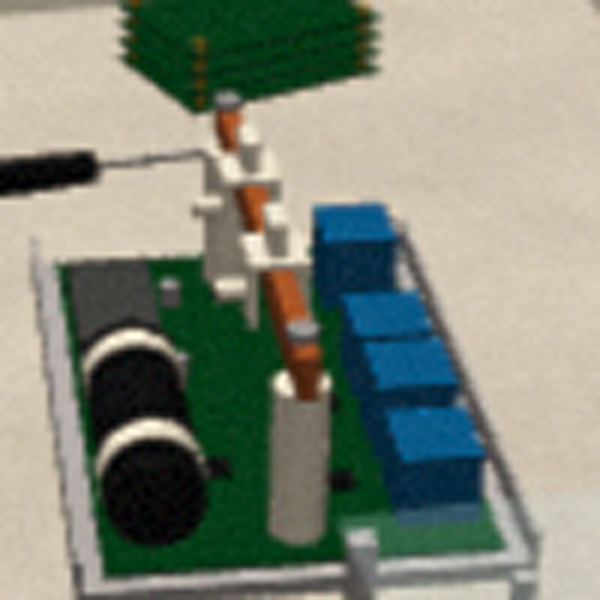

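```bash
python3 -c "
from workcell import bot
print(bot.job_done())"
```

```text
the job is handed in; nothing more can be done
None
```

The job is handed in. Both covers that were present this time hang seated on the bus bar, about 50 mm either side of its middle, with their spouts to the front. The ring bay is central in the open front with both rings in it.

**What I did:** I took the first cover straight from the open front. I then turned the table clockwise by its posts to bring out the second cover, and turned it on again to bring the ring bay round.

**Last checks:**
- **Covers:** the scene and side pictures show both covers level and down on the bar. Their grip ribs came within about 2 pixels of where I expect them for seated covers. No third cover showed in any of the five bays.
- **Ring bay:** its middle measured at 180° against an opening at about 179°, with the detected bay point within about 3 mm of the computed opening position. I did not measure the turntable's speed, but I let go of the post about 3 s before handing in and did not touch the table again.
- **Other items:** the screwdriver, spool and bottle look unmoved in the pictures. I never touched them and did not measure their positions again. The arm ended clear of everything, at 50 s of the 210 s allowed.

**What went wrong or disagreed:**
- Twice, on the way back to the carousel, the last joint reached its limit and cut a turn short. The hand tilted by 3–5° and stopped short of its target; I corrected it each time without touching anything.
- The wrist camera and the two fixed cameras disagreed on the bar's position by about 2–3 mm. I placed the covers by the wrist camera.

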